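File the slide carton from the returns bin

TASK

Take the blue slide carton out of the returns bin and stand it on its short end in the filing rack, in the row with the other three blue cartons, between the last of them and the metal sliding plate; the plate has to be slid back first to make room. Then slide the plate up against the cartons so that all four stand upright, tight side by side with no gaps, feeling for the resistance of the row: the slides inside are glass, so do not force it. Leave everything else in the bin, and do not tip over its glass bottle or brown jar.

Things in the scene. Friction and masses are not known exactly. Their poses are not given: they have to be found in the camera images.
- slide_carton_center (a point): centre of the dark blue printed slide carton to be filed: closed box 62 x 86 x 24 mm (own x, y, z), 0.1 to 0.2 kg. It leans in the bin, 36 deg from upright: own y points up its 86 mm length to the upper end, z is the normal of its exposed upper face, x (62 mm) is level. Grasp it across the 62 mm near the upper end: 25 mm are free beside it for each finger. Either end may stand up in the rack.
- white_box_center (a point): centre of a white box 57 x 89 x 31 mm (own x, y, z) that leans beside the blue carton in the same way; the two change places from start to start; in the returns bin; not to be taken out
- bin: grey open bin, fixed, outside 208 x 232 x 50 mm (own x, y, z) plus a 6 mm rim flange, walls 4 mm, inner floor 4 mm above the table. Origin: centre of its underside; z up, x to its far wall. Carton and white box stand on the floor on a short end and lean outwards on the inner top edge of the near (-x) wall, their upper ends reaching about 13 mm past it and 74 to 93 mm above the table.
- bottle_center (a point): glass bottle with a blue cap, 56 mm diameter, 99 mm tall, standing in the returns bin; not to be taken out; half-way up, z up
- brown_jar_center (a point): brown jar, 55 mm diameter, 74 mm tall, standing in the returns bin; not to be taken out; half-way up, z up
- slide_case_center (a point): centre of a clear slide case 64 x 92 x 28 mm lying flat in the returns bin; not to be taken out
- tape_center (a point): centre of a blue tape roll, 62 mm diameter, 25 mm high, lying on the clear slide case in the returns bin; not to be taken out
- cap_center (a point): centre of a blue screw cap, 51 mm diameter, 27 mm high, lying in the returns bin; not to be taken out
- rack: white filing rack, fixed, 76 x 214 mm (own x, y). Origin on the table, z up. Its floor is 8 mm above the table. The row runs along y between two lips, 68 mm apart inside (x = -34 to +34 mm), their flared tops 15 mm above the floor. End plate at the -y end: inner face at y = -100 mm, top 86 mm above the table.
- follower (a joint): travel of the metal sliding plate along the rack's +y, m, 0 to 0.065: its carton-side face is 72 mm + this value from the end plate's inner face. 0 is snug on three cartons, 0.024 snug on four; it starts 8 to 16 mm loose. It slides stiffly (about 2.5 N) and stays where it is left.
- follower_grip (a point): centre of the black rubber grip on the upright rib behind the metal sliding plate, 29 mm along rack +y from the plate's carton-side face, 74 mm above the table; axes as the rack's. The grip is 16 mm thick (along rack x), 46 mm long (along y), 34 mm high, its top 91 mm above the table; pinch it from above across the 16 mm. The plate is 62 mm wide, 4 mm thick, its top 89 mm above the table.
- filed_1_center (a point): centre of filed blue carton 1 of 3 (1 next to the end plate), the same kind of carton (62 x 86 x 24 mm, own x, y, z), loose, standing on its short end in the rack, own y up, x along rack x; its top is 94 mm above the table
- filed_2_center (a point): centre of filed blue carton 2 of 3 (1 next to the end plate), the same kind of carton (62 x 86 x 24 mm, own x, y, z), loose, standing on its short end in the rack, own y up, x along rack x; its top is 94 mm above the table
- filed_3_center (a point): centre of filed blue carton 3 of 3 (1 next to the end plate), the same kind of carton (62 x 86 x 24 mm, own x, y, z), loose, standing on its short end in the rack, own y up, x along rack x; its top is 94 mm above the table
Mind the look-alikes: they are no part of the job. What is shaped like the part that bears white_box_center but green is not meant.

How it is judged:
On the way, in this order (a step that is already met when the one before it is completed fails the run):
1. the blue carton has been lifted clear of the bin (height (world z) of slide_carton_center above 0.13 m), for 0.1 s.
2. the blue carton stands on end in the rack, between the other cartons and the sliding plate ((angle between slide_carton_center's own y axis and vertical below 0.09 rad or angle between slide_carton_center's own y axis and vertical above 3.0516 rad) and x of slide_carton_center in the frame of rack between -0.008 and 0.008 m and z of slide_carton_center in the frame of rack between 0.045 and 0.057 m and y of slide_carton_center in the frame of rack between -0.03 and 0.03 m), for 0.2 s.
At the end, for the whole second after the job is handed in: All four blue cartons stand on end between the rack's lips, upright within 5 deg, the new one next to the sliding plate; the plate's travel is under 27 mm (all gaps in the row together under 3 mm); the carton is at rest; the white box, bottle, jar, case, tape and cap are still in the bin ((angle between slide_carton_center's own y axis and vertical below 0.09 rad or angle between slide_carton_center's own y axis and vertical above 3.0516 rad) and x of slide_carton_center in the frame of rack between -0.008 and 0.008 m and z of slide_carton_center in the frame of rack between 0.045 and 0.057 m and (angle between filed_1_center's own y axis and vertical below 0.09 rad or angle between filed_1_center's own y axis and vertical above 3.0516 rad) and x of filed_1_center in the frame of rack between -0.008 and 0.008 m and z of filed_1_center in the frame of rack between 0.045 and 0.057 m and (angle between filed_2_center's own y axis and vertical below 0.09 rad or angle between filed_2_center's own y axis and vertical above 3.0516 rad) and x of filed_2_center in the frame of rack between -0.008 and 0.008 m and z of filed_2_center in the frame of rack between 0.045 and 0.057 m and (angle between filed_3_center's own y axis and vertical below 0.09 rad or angle between filed_3_center's own y axis and vertical above 3.0516 rad) and x of filed_3_center in the frame of rack between -0.008 and 0.008 m and z of filed_3_center in the frame of rack between 0.045 and 0.057 m and y of slide_carton_center in the frame of rack between -0.03 and -0.009 m and value of joint follower below 0.027 m and linear speed of slide_carton below 0.01 m/s and x of white_box_center in the frame of bin between -0.115 and 0.104 m and y of white_box_center in the frame of bin between -0.116 and 0.116 m and height (world z) of each of white_box_center, bottle_center, brown_jar_center, slide_case_center, tape_center, cap_center below 0.09 m and x of bottle_center in the frame of bin between -0.115 and 0.104 m and y of bottle_center in the frame of bin between -0.116 and 0.116 m and x of brown_jar_center in the frame of bin between -0.115 and 0.104 m and y of brown_jar_center in the frame of bin between -0.116 and 0.116 m and x of slide_case_center in the frame of bin between -0.115 and 0.104 m and y of slide_case_center in the frame of bin between -0.116 and 0.116 m and x of tape_center in the frame of bin between -0.115 and 0.104 m and y of tape_center in the frame of bin between -0.116 and 0.116 m and x of cap_center in the frame of bin between -0.115 and 0.104 m and y of cap_center in the frame of bin between -0.116 and 0.116 m); the robot touches nothing.
It fails at once if the glass bottle is tipped over (angle between bottle_center's own z axis and vertical above 0.7 rad).
It fails at once if the brown jar is tipped over (angle between brown_jar_center's own z axis and vertical above 0.7 rad).
It fails at once if the plate is forced against the cartons (over 45 N) (contact force between follower and slide_carton above 45 N or contact force between follower and filed_3 above 45 N).
It also fails if it takes over 61 s, if anything falls off the work surface, if the arm or the gripper's body presses on something with over 40 N, if the wrist force passes 120 N, or if a joint passes its speed limit or range.

ROBOT

A 7-joint arm with a two-finger parallel gripper is mounted at the origin on a cart in front of the work surface, level with it; the furniture and walls round the work are solid. World frame = base frame: x ahead of the robot, y to its left, z up, the work surface at z = 0. Lengths are in m, angles in rad, forces in N, time in s.
With the tool pointing down it reaches from about 0.425 to 0.875 m from the base axis. Payload 9.9 kg.
Tool frame: the origin (TCP) lies at the very end of the fingers, on their centre line; the grasp point (between the pads) lies robot.grip_point_offset behind it (robot.grip_point_offset is the distance from the TCP to the grasp point, in m); z points along the fingers, x is the direction in which the jaws open and shut, and the axes are right-handed (so a half turn about z gives the same grasp; the last joint's range is limited). The gripper opens to 85 mm and grips with 20 to 120 N. Pads are 22 mm wide; open, the fingers measure 114 mm over their backs; the gripper's body (76 mm by 85 mm) begins 54 mm behind the grasp point. The pads swing forward as they close: fully open they stand 13 mm farther back than shut.
Start: joints at [1.104, 0.576, 0.025, 1.437, -0.015, 1.129, -0.057], TCP at [0.252, -0.626, 0.196] pointing down, gripper open.
Joint ranges: [-2.76, 2.76], [-0.34, 2.15], [-1.52, 1.57], [0.19, 2.46], [-1.09, 4.23], [0.17, 1.99], [-2.82, 2.82]. Speed limits (rad/s): [2.22, 2.22, 3.01, 3.01, 3.14, 3.14, 3.14].

INTERFACE

Orientations are given as [roll, pitch, yaw] about the fixed x, y, z axes, in that order (R = Rz(yaw) Ry(pitch) Rx(roll)).
In Python, from bench import robot gives the robot as it stands.
- The arm moves only by the tool play_rows, never from a script. Its argument "increments" is a list of rows, each an object with "translation": the shift along the tool's x, y, z in m, a list of three; "turn": the turn about the tool's z in degrees. In form: [{"translation": [dx, dy, dz], "turn": turn}, ...]. A call has exactly 10 rows; each row shifts and turns the pose as measured when the row begins, along the tool's axes as they then stand; what a row does not reach is not made up. A row lasts 1/8 s, in which the tool goes at most 62.5 mm and 10.7 degrees, less where a joint would pass 70% of its speed; a pose out of reach is approached as far as the arm can. A call is refused whole if a number of a shift passes 0.0625 or a number of a turn 10.7, either way. A call with a gripper value outside its range is refused whole. "grip" is the closure, from 0 (fully open) to 1 (shut), set as the call begins (left out, the last holds). The fingers move at their own pace and stop on an object; "force" is the grip in N (left out, the last holds). Time passes only in rows, so rows that do not move let the fingers close, or fill a call up. It gives the time, the measured TCP pose, the force and the opening at its end, in the units of the state.
- robot.observe(): the state, without advancing time (a new reading comes with each control period).
- robot.capture(name): name is "scene" or "top" or "wrist"; returns a dict with "image" (400x640x3 uint8, blue, green, red), "camera_matrix" (3x3 intrinsics, pixels), "R" (3x3) and "t" (3): a world point X has camera coordinates R X + t. Camera axes: x right, y down, z forward; pixel columns grow to the right and rows downward; lengths in m; the calibration is good to about 2 mm. The wrist camera is an equidistant fisheye: a pixel r from the principal point sees the ray r / f radians off the axis. A picture is of the moment at which its call begins. There is no depth.
- robot.sign_off(): hands the job in, once; it reports no verdict.
The state is a dict: "time": time; "joint_positions": joint angles; "joint_velocities": joint speeds; "tau": joint torques, N m; "ee_pos": TCP position; "ee_rot": TCP orientation; "wrist_force": force on the tool from outside, world axes, zero at the start; "torque": the same for the moment, N m; "grip_width": finger opening in m.
Only numpy, scipy, OpenCV 4.12 (cv2) and the standard library are available. Lean on these libraries where they do the work, as an engineer would, in place of code of your own. Each camera call takes 0.05 s, during which the arm holds its last target.

## Working session

There is one attempt and no reset: what is moved stays moved. The work goes in short steps, Python scripts to look and compute and a tool call to move; the robot and the scene stay as the last step left them, time stands still between calls to the robot, and variables do not carry over. Pictures are saved under pics/ and viewed, and the job is handed in when it is done.

Besides the shell and the picture viewer there is one more tool, called after "Request:" by a JSON object that holds its "fn" and its "kwargs". play_rows: Moves the arm, as the interface text tells. Its arguments: {"type":"object","properties":{"increments":{"type":"array","items":{"type":"object","properties":{"translation":{"type":"array","items":{"type":"number"}},"turn":{"type":"number"}}}},"grip":{"type":"number"},"force":{"type":"number"}},"required":["increments"]}

```bash
ls; mkdir -p pics; python3 - <<'E'
from bench import robot
import cv2,pickle
o=robot.observe(); print(o, robot.grip_point_offset)
d={}
for n in ("scene","top","wrist"):
    c=robot.capture(n); d[n]=c; cv2.imwrite(f"pics/{n}0.png",c["image"]); print(n,c["camera_matrix"],c["R"],c["t"])
pickle.dump(d,open("c0.pkl","wb"))
E
```

```text
pics
{'time': 0.0, 'joint_positions': array([ 1.10421744,  0.57650967,  0.02482932,  1.43789802, -0.01502026,
        1.12896943, -0.05649434]), 'joint_velocities': array([-0.00100782,  0.00013747, -0.00140713, -0.00010483,  0.00044565,
       -0.00118834, -0.00087589]), 'tau': array([ 3.84479972e-04, -7.65768027e+01,  2.25038007e+00, -2.85970813e+01,
        1.52648811e-02,  1.24459947e-02, -6.07319635e-07]), 'ee_pos': array([ 0.25194673, -0.62568583,  0.19566096]), 'ee_rot': array([ 3.14153625e+00,  1.59945960e-03, -1.18797388e+00]), 'wrist_force': array([0.26313623, 0.52709758, 0.19720722]), 'torque': array([-0.04361224,  0.02101188, -0.01841763]), 'grip_width': 0.08533093308053231} 0.0187
scene [[506.32801488   0.         325.40828002]
 [  0.         506.32801488 209.53038993]
 [  0.           0.           1.        ]] [[-0.62467795 -0.78087389  0.00366372]
 [-0.41032455  0.32424945 -0.85234738]
 [ 0.66438786 -0.53394593 -0.52296321]] [0.58677746 0.14930447 1.51937454]
top [[491.66008866   0.         322.69299751]
 [  0.         491.66008866 203.09725509]
 [  0.           0.           1.        ]] [[ 0.02195175 -0.99974524 -0.00525196]
 [-0.9820277  -0.02057714 -0.18761178]
 [ 0.18745591  0.00927597 -0.98222922]] [0.34150673 0.55842483 1.36510953]
wrist [[309.70691629   0.         315.9491311 ]
 [  0.         309.70691629 196.76693751]
 [  0.           0.           1.        ]] [[ 0.3738895  -0.92747135 -0.00187926]
 [-0.88107553 -0.35581744  0.31160851]
 [-0.28967664 -0.11485138 -0.95020872]] [-0.67400258 -0.04170149  0.38043598]
```

View pics/scene0.png

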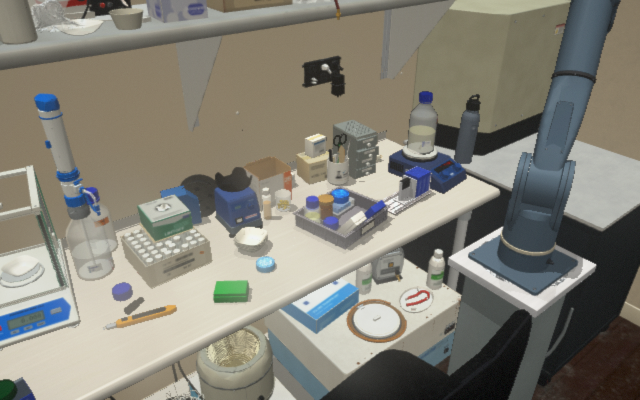

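View pics/top0.png

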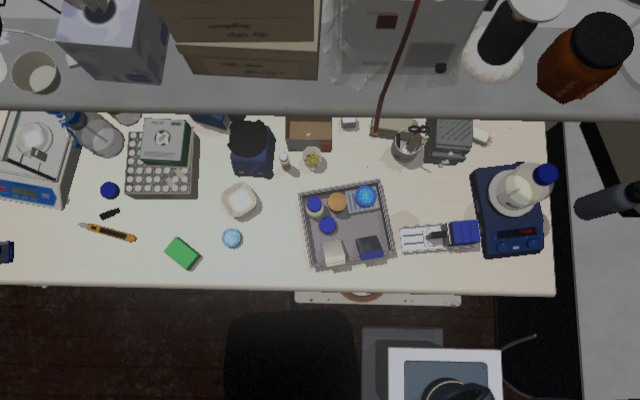

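View pics/wrist0.png

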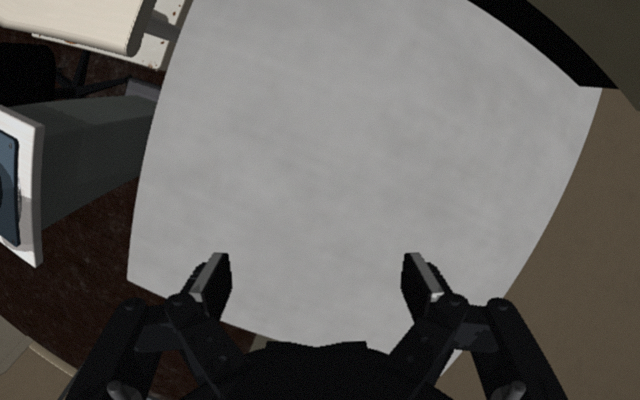

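The scene and top views show the bin at top-view pixels (300-395, 180-270) and the rack at (400-480, 220-252). The three filed blue cartons are at about (465,232). The dark blue leaning box at about (370,247) is the target candidate, and the white box is at (334,252). I'll enlarge the crops.

```bash
python3 - <<'E'
import cv2,pickle
d=pickle.load(open("c0.pkl","rb"))
cv2.imwrite("pics/topcrop.png",cv2.resize(d["top"]["image"][170:280,290:490],None,fx=4,fy=4,interpolation=cv2.INTER_CUBIC))
cv2.imwrite("pics/scenecrop.png",cv2.resize(d["scene"]["image"][160:250,285:445],None,fx=5,fy=5,interpolation=cv2.INTER_CUBIC))
E
```

```text
(no output)
```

View pics/topcrop.png

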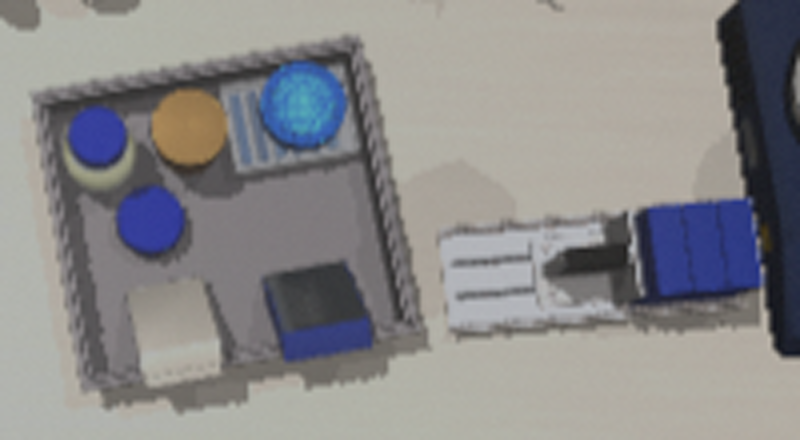

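View pics/scenecrop.png

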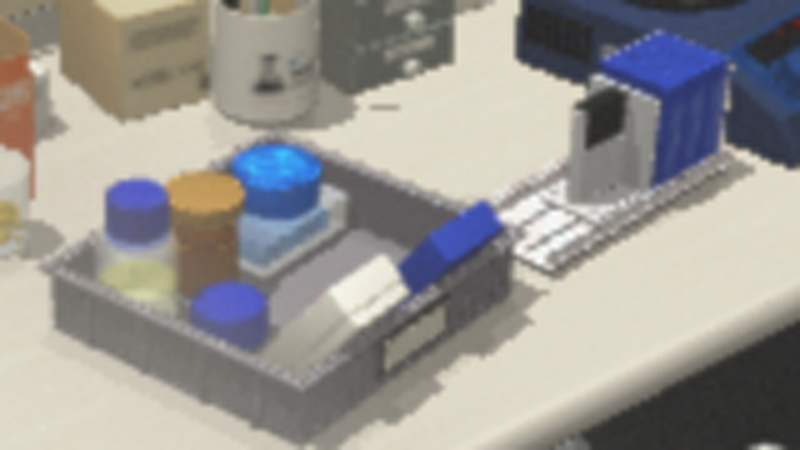

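```bash
cat > h.py <<'E'
import numpy as np
def ray(c,uv,fish=False):
    K=c["camera_matrix"]; x=(uv[0]-K[0,2])/K[0,0]; y=(uv[1]-K[1,2])/K[1,1]
    if fish:
        r=np.hypot(x,y); s=np.sin(r)/r if r>1e-9 else 1; d=np.array([x*s,y*s,np.cos(r)])
    else: d=np.array([x,y,1.])
    R=np.asarray(c["R"]); return -R.T@np.asarray(c["t"]).ravel(), R.T@d
def onz(c,uv,z,fish=False):
    o,d=ray(c,uv,fish); return o+d*(z-o[2])/d[2]
def proj(c,X,fish=False):
    p=np.asarray(c["R"])@np.asarray(X)+np.asarray(c["t"]).ravel();K=c["camera_matrix"]
    if fish:
        th=np.arctan2(np.hypot(p[0],p[1]),p[2]); n=np.hypot(p[0],p[1]); q=p[:2]/n*th
    else: q=p[:2]/p[2]
    return q*K[0,0]+K[:2,2]
E
python3 - <<'E'
import pickle,numpy as np
from h import *
np.set_printoptions(precision=4,suppress=True)
d=pickle.load(open("c0.pkl","rb"));c=d["top"]
def T(p,z): return onz(c,(p[0]/4+290-.375,p[1]/4+170-.375),z)
B=[T(p,.053) for p in [(35,95),(358,40),(425,340),(88,390)]]
print("bin",B,np.mean(B,0)); print([np.linalg.norm(B[i]-B[(i+1)%4]) for i in range(4)])
for i in (0,2): v=B[i]-B[i+1]; print(np.degrees(np.arctan2(v[1],v[0])))
for i in (1,3): v=B[i]-B[(i+1)%4]; print(np.degrees(np.arctan2(v[1],v[0])))
C=[T(p,.094) for p in [(640,212),(752,200),(760,290),(640,300)]]
print("cartons",C,np.mean(C,0),[np.linalg.norm(C[i]-C[(i+1)%4]) for i in range(4)])
Rk=[T(p,.015) for p in [(438,232),(450,332)]];print("rack end",Rk,np.linalg.norm(Rk[0]-Rk[1]))
print("target top near edge",[T(p,.078) for p in [(283,358),(372,348)]],"upper",[T(p,.093) for p in [(275,330),(365,315)]])
print("grip",[T(p,.091) for p in [(560,262),(630,255)]])
E
```

```text
bin [array([0.5783, 0.4245, 0.053 ]), array([0.6241, 0.1906, 0.053 ]), array([0.4071, 0.1432, 0.053 ]), array([0.3668, 0.3806, 0.053 ])] [0.4941 0.2847 0.053 ]
[np.float64(0.23834061783795946), np.float64(0.22215348341835625), np.float64(0.24075445304402104), np.float64(0.21601529451254967)]
101.08043683625176
-80.37141452542834
12.328832647389026
-168.25552437402587
cartons [array([ 0.4955, -0.0007,  0.094 ]), array([ 0.5055, -0.0786,  0.094 ]), array([ 0.4429, -0.0818,  0.094 ]), array([0.4342, 0.0009, 0.094 ])] [ 0.4695 -0.04    0.094 ] [np.float64(0.07858884920853021), np.float64(0.06275670777520943), np.float64(0.0831875279819577), np.float64(0.061294880399754045)]
rack end [array([0.4898, 0.1278, 0.015 ]), array([0.4166, 0.1196, 0.015 ])] 0.07360682828668694
target top near edge [array([0.3903, 0.2452, 0.078 ]), array([0.3986, 0.1835, 0.078 ])] upper [array([0.4082, 0.2519, 0.093 ]), array([0.4199, 0.19  , 0.093 ])]
grip [array([0.4597, 0.0548, 0.091 ]), array([0.4657, 0.0063, 0.091 ])]
```

```bash
python3 - <<'E'
import pickle,numpy as np
from h import *
np.set_printoptions(precision=4,suppress=True)
d=pickle.load(open("c0.pkl","rb"))
def tri(a,b):
    o1,d1=ray(d["top"],a);o2,d2=ray(d["scene"],b);d1/=np.linalg.norm(d1);d2/=np.linalg.norm(d2)
    s=np.linalg.lstsq(np.c_[d1,-d2],o2-o1,rcond=None)[0];p,q=o1+d1*s[0],o2+d2*s[1];return (p+q)/2,np.linalg.norm(p-q)
print("bottle cap",tri((545,175),(427,97)))
print("follower grip?",tri((560/4+290,262/4+170),(285+600/5,160+92/5)))
print("cam",[-np.array(d[k]["R"]).T@np.array(d[k]["t"]) for k in d])
for p in [(475,258),(545,250),(540,163)]: print(onz(d["top"],p,.1))
E
```

```text
bottle cap (array([ 0.5794, -0.1789,  0.3075]), np.float64(0.006485294048302353))
follower grip? (array([0.4515, 0.0509, 0.1029]), np.float64(0.01564925149696395))
cam [array([-0.5816,  1.2211,  0.9197]), array([0.285 , 0.3402, 1.4474]), array([ 0.3255, -0.5963,  0.3732])]
[ 0.3984 -0.0657  0.1   ]
[ 0.4244 -0.2575  0.1   ]
[ 0.6704 -0.2588  0.1   ]
```

```bash
cat > plan.py <<'E'
import numpy as np,json
def plan(p0,yaw0,wps,n):
    """wps: list of (xyz,yawdeg); n rows per leg; tool pointing down"""
    p=np.array(p0,float);y=np.degrees(yaw0);out=[]
    for (q,yw),k in zip(wps,n):
        st=(np.array(q)-p)/k;dy=(yw-y)/k
        for i in range(k):
            a=np.radians(y);X=np.array([np.cos(a),np.sin(a)]);Y=np.array([np.sin(a),-np.cos(a)])
            out.append({"translation":[round(float(v),4) for v in (st[:2]@X,st[:2]@Y,-st[2])],"turn":round(-dy,2)});p=p+st;y+=dy
    for i in range(0,len(out),10): print(json.dumps(out[i:i+10]))
def now(wps,n):
    from bench import robot
    o=robot.observe();print(o["time"],np.round(o["ee_pos"],4),np.degrees(o["ee_rot"]).round(2),o["wrist_force"].round(1),round(o["grip_width"],4))
    plan(o["ee_pos"],o["ee_rot"][2],wps,n)
E
python3 -c "
from plan import *
now([((.34,-.36,.21),-40),((.42,-.17,.21),-18),((.455,.04,.21),6.7)],[8,6,6])"
```

```text
0.15 [ 0.252  -0.6258  0.1958] [ 1.800e+02  7.000e-02 -6.806e+01] [-0.2  0.2  0.1] 0.0852
[{"translation": [-0.0267, -0.0226, -0.0018], "turn": -3.51}, {"translation": [-0.0253, -0.0242, -0.0018], "turn": -3.51}, {"translation": [-0.0237, -0.0257, -0.0018], "turn": -3.51}, {"translation": [-0.0221, -0.0271, -0.0018], "turn": -3.51}, {"translation": [-0.0204, -0.0284, -0.0018], "turn": -3.51}, {"translation": [-0.0187, -0.0296, -0.0018], "turn": -3.51}, {"translation": [-0.0168, -0.0307, -0.0018], "turn": -3.51}, {"translation": [-0.0149, -0.0317, -0.0018], "turn": -3.51}, {"translation": [-0.0101, -0.0328, -0.0], "turn": -3.67}, {"translation": [-0.008, -0.0334, -0.0], "turn": -3.67}]
[{"translation": [-0.0059, -0.0339, -0.0], "turn": -3.67}, {"translation": [-0.0037, -0.0342, -0.0], "turn": -3.67}, {"translation": [-0.0015, -0.0343, -0.0], "turn": -3.67}, {"translation": [0.0007, -0.0344, -0.0], "turn": -3.67}, {"translation": [-0.0053, -0.0351, -0.0], "turn": -4.12}, {"translation": [-0.0027, -0.0354, -0.0], "turn": -4.12}, {"translation": [-0.0002, -0.0355, -0.0], "turn": -4.12}, {"translation": [0.0024, -0.0354, -0.0], "turn": -4.12}, {"translation": [0.0049, -0.0351, -0.0], "turn": -4.12}, {"translation": [0.0074, -0.0347, -0.0], "turn": -4.12}]
```

Request:
{"fn": "play_rows", "kwargs": {"increments": [{"translation": [-0.0267, -0.0226, -0.0018], "turn": -3.5}, {"translation": [-0.0253, -0.0242, -0.0018], "turn": -3.5}, {"translation": [-0.0237, -0.0257, -0.0018], "turn": -3.5}, {"translation": [-0.0221, -0.0271, -0.0018], "turn": -3.5}, {"translation": [-0.0204, -0.0284, -0.0018], "turn": -3.5}, {"translation": [-0.0187, -0.0296, -0.0018], "turn": -3.5}, {"translation": [-0.0168, -0.0307, -0.0018], "turn": -3.5}, {"translation": [-0.0149, -0.0317, -0.0018], "turn": -3.5}, {"translation": [-0.0101, -0.0328, 0], "turn": -3.7}, {"translation": [-0.008, -0.0334, 0], "turn": -3.7}]}}

```text
time: 1.4
ee_pos: [0.3649, -0.2867, 0.2085]
ee_rot: [-3.141, 0.005, -0.554]
wrist_force: [-0.2, 0.9, 0.2]
grip_width: 0.0849
```

Request:
{"fn": "play_rows", "kwargs": {"increments": [{"translation": [-0.0059, -0.0339, 0], "turn": -3.7}, {"translation": [-0.0037, -0.0342, 0], "turn": -3.7}, {"translation": [-0.0015, -0.0343, 0], "turn": -3.7}, {"translation": [0.0007, -0.0344, 0], "turn": -3.7}, {"translation": [-0.0053, -0.0351, 0], "turn": -4.1}, {"translation": [-0.0027, -0.0354, 0], "turn": -4.1}, {"translation": [-0.0002, -0.0355, 0], "turn": -4.1}, {"translation": [0.0024, -0.0354, 0], "turn": -4.1}, {"translation": [0.0049, -0.0351, 0], "turn": -4.1}, {"translation": [0.0074, -0.0347, 0], "turn": -4.1}]}}

```text
time: 2.65
ee_pos: [0.4453, 0.063, 0.209]
ee_rot: [-3.138, 0.003, 0.155]
wrist_force: [0.3, -0.2, 0.0]
grip_width: 0.0855
```

```bash
python3 - <<'E'
from bench import robot
import cv2,pickle,numpy as np
c=robot.capture("wrist");cv2.imwrite("pics/w1.png",c["image"]);pickle.dump(c,open("w1.pkl","wb"));o=robot.observe()
print(o["ee_pos"],np.degrees(o["ee_rot"]))
E
```

```text
[0.44581961 0.06836605 0.20941538] [-1.79647769e+02  8.91093193e-02  9.38203637e+00]
```

View pics/w1.png

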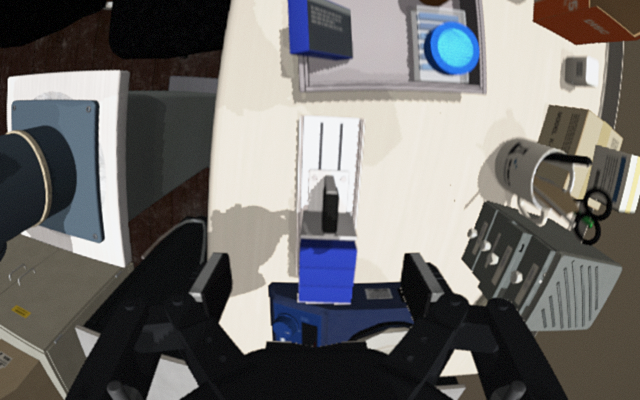

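The wrist view shows the rack from (302,116) to about (352,305). The black grip is at (330,180-236), the filed cartons' tops at (300-355,240-303), and the leaning carton's upper end at (300,30).

```bash
python3 - <<'E'
import cv2,pickle
c=pickle.load(open("w1.pkl","rb"))
cv2.imwrite("pics/w1a.png",cv2.resize(c["image"][105:315,265:395],None,fx=2.85,fy=2.85,interpolation=cv2.INTER_CUBIC))
E
```

```text
(no output)
```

View pics/w1a.png

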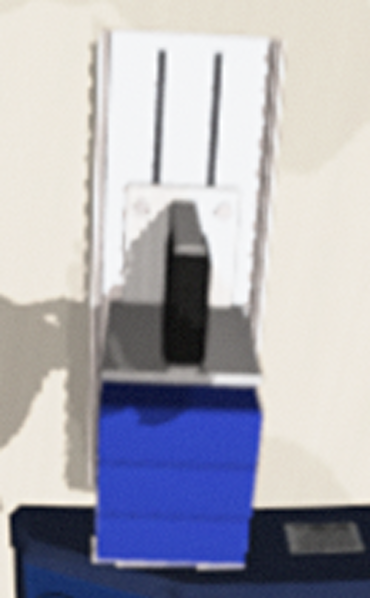

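```bash
python3 - <<'E'
import pickle,numpy as np
from h import *
np.set_printoptions(precision=4,suppress=True)
c=pickle.load(open("w1.pkl","rb"))
W=lambda p,z: onz(c,(p[0]/2.85+265-.3,p[1]/2.85+105-.3),z,True)
ang=lambda a,b: np.degrees(np.arctan2(*(b-a)[[1,0]]))
A=[W(p,.094) for p in [(103,408),(262,405),(245,562),(98,555)]]
print("cartons",A,[np.linalg.norm(A[i]-A[(i+1)%4]) for i in range(4)],ang(A[0],A[1]),ang(A[3],A[0]),ang(A[2],A[1]))
R=[W(p,.010) for p in [(107,32),(272,40)]];print("rack floor end",R,np.linalg.norm(R[0]-R[1]),ang(*R))
G=[W(p,.091) for p in [(165,245),(210,252),(208,362),(165,362)]];print("grip top?",G)
G=[W(p,.091) for p in [(165,362),(208,362)]];print(G,np.mean(G,0),ang(*G))
P=[W(p,.089) for p in [(103,384),(260,382)]];print("plate cartonside",P,np.linalg.norm(P[0]-P[1]),np.mean(P,0))
print("slots",[ang(W(a,.008),W(b,.008)) for a,b in [((157,182),(162,52)),((212,182),(219,55))]])
E
```

```text
cartons [array([ 0.4395, -0.0112,  0.094 ]), array([ 0.4979, -0.0009,  0.094 ]), array([ 0.5068, -0.074 ,  0.094 ]), array([ 0.4466, -0.0794,  0.094 ])] [np.float64(0.05932864721679001), np.float64(0.07360872598659875), np.float64(0.06043306683865783), np.float64(0.06859381871367222)] 9.962620990602291 95.93177702204342 96.90123958863457
rack floor end [array([0.4182, 0.1193, 0.01  ]), array([0.4879, 0.1273, 0.01  ])] 0.0701857369023409 6.609479682232071
grip top? [array([0.4522, 0.054 , 0.091 ]), array([0.4683, 0.0539, 0.091 ]), array([0.4751, 0.0121, 0.091 ]), array([0.4595, 0.0097, 0.091 ])]
[array([0.4595, 0.0097, 0.091 ]), array([0.4751, 0.0121, 0.091 ])] [0.4673 0.0109 0.091 ] 8.801746735521595
plate cartonside [array([ 0.4383, -0.0038,  0.089 ]), array([0.4963, 0.0061, 0.089 ])] 0.05886428128859237 [0.4673 0.0011 0.089 ]
slots [np.float64(96.92777201559286), np.float64(96.71724612498552)]
```

```bash
python3 -c "
from plan import *
now([((.464,.032,.15),6.8),((.464,.032,.064),6.8)],[5,5])"
```

```text
2.7 [0.4458 0.0684 0.2094] [-1.7965e+02  9.0000e-02  9.3800e+00] [ 1.1  4.8 -0.4] 0.0854
[{"translation": [0.0024, 0.0078, 0.0119], "turn": 0.52}, {"translation": [0.0025, 0.0077, 0.0119], "turn": 0.52}, {"translation": [0.0025, 0.0077, 0.0119], "turn": 0.52}, {"translation": [0.0026, 0.0077, 0.0119], "turn": 0.52}, {"translation": [0.0027, 0.0077, 0.0119], "turn": 0.52}, {"translation": [-0.0, 0.0, 0.0172], "turn": 0.0}, {"translation": [-0.0, 0.0, 0.0172], "turn": 0.0}, {"translation": [-0.0, 0.0, 0.0172], "turn": 0.0}, {"translation": [-0.0, 0.0, 0.0172], "turn": 0.0}, {"translation": [-0.0, 0.0, 0.0172], "turn": 0.0}]
```

Request:
{"fn": "play_rows", "kwargs": {"increments": [{"translation": [0.0024, 0.0078, 0.012], "turn": 0.5}, {"translation": [0.0025, 0.0077, 0.012], "turn": 0.5}, {"translation": [0.0025, 0.0077, 0.012], "turn": 0.5}, {"translation": [0.0026, 0.0077, 0.012], "turn": 0.5}, {"translation": [0.0027, 0.0077, 0.012], "turn": 0.5}, {"translation": [0, 0, 0.017], "turn": 0}, {"translation": [0, 0, 0.017], "turn": 0}, {"translation": [0, 0, 0.017], "turn": 0}, {"translation": [0, 0, 0.017], "turn": 0}, {"translation": [0, 0, 0.017], "turn": 0}]}}

```text
time: 3.95
ee_pos: [0.4647, 0.0243, 0.0544]
ee_rot: [-3.137, 0.004, 0.107]
wrist_force: [-0.8, -0.0, 0.3]
grip_width: 0.0855
```

```bash
python3 -c "
from plan import *
now([((.464,.032,.064),6.8)],[1])"
```

```text
3.95 [0.4647 0.0243 0.0544] [-179.72    0.21    6.15] [-0.8 -0.   0.3] 0.0855
[{"translation": [0.0001, -0.0077, -0.0096], "turn": -0.65}]
```

Request:
{"fn": "play_rows", "kwargs": {"increments": [{"translation": [0, -0.0075, -0.006], "turn": -0.6}, {"translation": [0, 0, 0], "turn": 0}, {"translation": [0, 0, 0], "turn": 0}, {"translation": [0, 0, 0], "turn": 0}, {"translation": [0, 0, 0], "turn": 0}, {"translation": [0, 0, 0], "turn": 0}, {"translation": [0, 0, 0], "turn": 0}, {"translation": [0, 0, 0], "turn": 0}, {"translation": [0, 0, 0], "turn": 0}, {"translation": [0, 0, 0], "turn": 0}], "grip": 1, "force": 25}}

```text
time: 5.2
ee_pos: [0.4644, 0.0315, 0.0613]
ee_rot: [-3.137, 0.003, 0.117]
wrist_force: [0.1, -0.3, 0.6]
grip_width: -0.0002
```

```bash
python3 -c "
from plan import *
import cv2
now([((.464,.032,.064),6.8)],[1])
from bench import robot
cv2.imwrite('pics/w2.png',robot.capture('wrist')['image'])"
```

```text
5.2 [0.4644 0.0315 0.0613] [-179.73    0.18    6.71] [ 0.1 -0.3  0.6] -0.0002
[{"translation": [-0.0003, -0.0006, -0.0027], "turn": -0.09}]
```

View pics/w2.png

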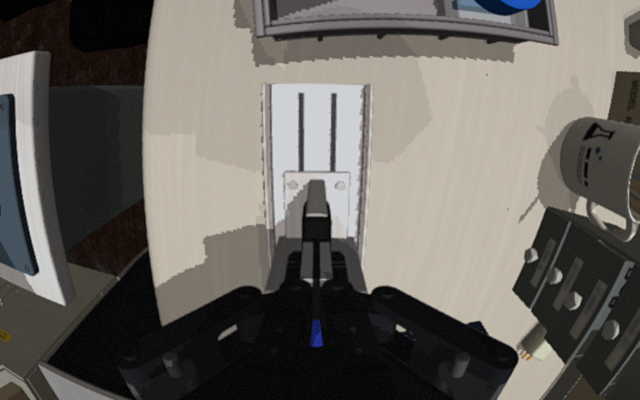

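```bash
python3 - <<'E'
from bench import robot
import cv2,numpy as np,pickle
from h import *
np.set_printoptions(precision=4,suppress=True)
c=robot.capture('wrist');o=robot.observe();pickle.dump(c,open("w2.pkl","wb"))
C=-np.array(c["R"]).T@c["t"];print("cam",C,o["ee_pos"],C-o["ee_pos"])
for z in (.0613,.08,.091): print(z,proj(c,[o["ee_pos"][0],o["ee_pos"][1],z],True))
for p in [(316,180),(316,203),(316,213),(316,242)]:
    print(p,[onz(c,p,z,True) for z in (.012,.057,.091)])
for yr in (107,): print(proj(c,[.453,.1233,.01],True))
cv2.imwrite("pics/w2a.png",cv2.resize(c["image"][160:360,220:420],None,fx=3,fy=3,interpolation=cv2.INTER_CUBIC))
for n in("scene","top"):
    k=robot.capture(n);im=k["image"]
    cv2.imwrite(f"pics/{n}2.png",cv2.resize(im[130:280,270:510] if n=="top" else im[130:250,330:490],None,fx=3.3 if n=="top" else 5,fy=3.3 if n=="top" else 5,interpolation=cv2.INTER_CUBIC))
E
```

```text
cam [0.455  0.1099 0.2392] [0.4644 0.0314 0.0613] [-0.0094  0.0784  0.1779]
0.0613 [317.1582 229.7439]
0.08 [317.1611 242.9768]
0.091 [317.1623 251.9977]
(316, 180) [array([0.4612, 0.0504, 0.012 ]), array([0.46  , 0.0622, 0.057 ]), array([0.459 , 0.0711, 0.091 ])]
(316, 203) [array([0.4634, 0.0321, 0.012 ]), array([0.4617, 0.0475, 0.057 ]), array([0.4604, 0.0592, 0.091 ])]
(316, 213) [array([0.4643, 0.0239, 0.012 ]), array([0.4625, 0.0409, 0.057 ]), array([0.4611, 0.0538, 0.091 ])]
(316, 242) [array([ 0.4673, -0.0013,  0.012 ]), array([0.4649, 0.0207, 0.057 ]), array([0.463 , 0.0374, 0.091 ])]
[316.5513  82.0011]
```

View pics/w2a.png

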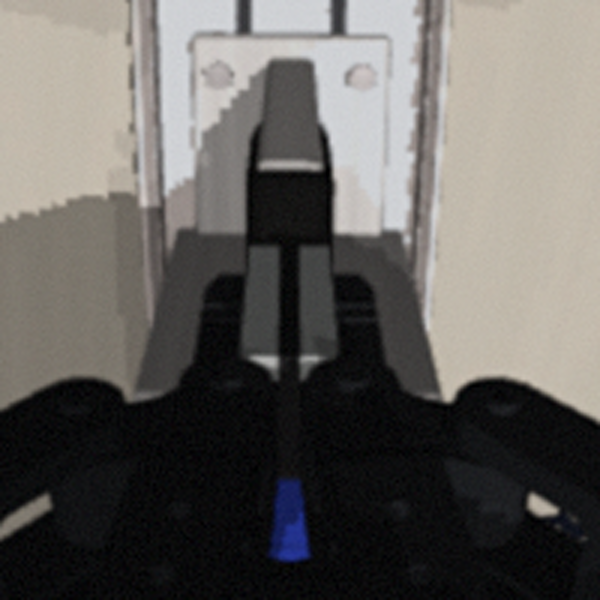

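View pics/scene2.png

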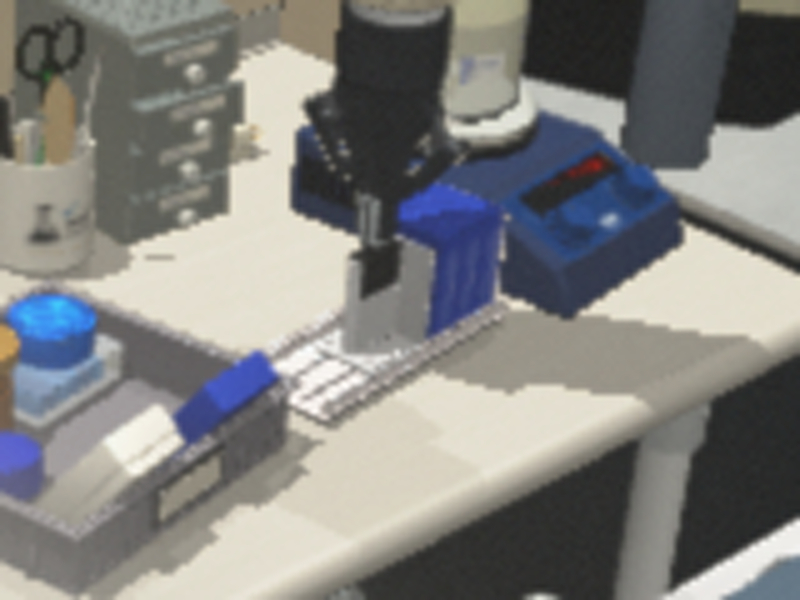

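```bash
python3 - <<'E'
from bench import robot
import numpy as np,pickle
from h import *
np.set_printoptions(precision=1,suppress=True)
d=pickle.load(open("c0.pkl","rb"))
y=np.radians(6.7);ty=np.array([-np.sin(y),np.cos(y),0])
p=np.array([.4644,.0314,.0613])
for n,f,ox,oy in(("scene",5,330,130),("top",3.3,270,130)):
    for q in (p,p+[0,0,.03],p+ty*.011,p-ty*.011): print(n,(proj(d[n],q)-[ox,oy])*f)
w=pickle.load(open("w2.pkl","rb"))
for q in (p+ty*.011,p+ty*.011+[0,0,.03],p-ty*.011+[0,0,.03],p+[0,0,.0187]): print("w",(proj(w,q,True)-[220,160])*3)
E
```

```text
scene [364.6 279.1]
scene [368.2 241.3]
scene [355.1 284.5]
scene [374.1 273.8]
top [546.8 346.4]
top [554.7 341.9]
top [534.1 347.6]
top [559.5 345.1]
w [291.8 160.4]
w [291.9 221.6]
w [291.6 329.1]
w [291.7 249.2]
```

View pics/top2.png

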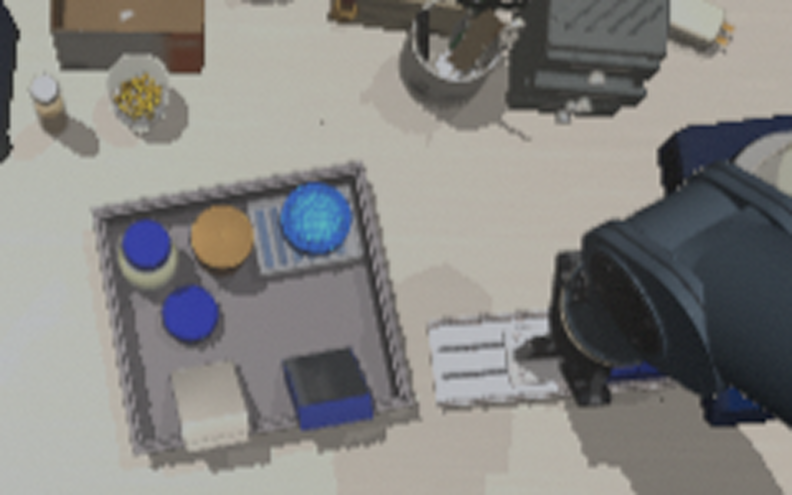

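```bash
python3 - <<'E'
import numpy as np,pickle,cv2
from h import *
np.set_printoptions(precision=1,suppress=True)
d=pickle.load(open("c0.pkl","rb"))["wrist"]
p=np.array([0.25197,-0.6257,0.1957]);a=np.radians(-68.06)
X=np.array([np.cos(a),np.sin(a),0]);Y=np.array([np.sin(a),-np.cos(a),0])
for b in(.013,.0317,.05):
  for yy in(-.011,.011):
    print(b,yy,proj(d,p+X*.0427+Y*yy+[0,0,b],True),proj(d,p-X*.0427+Y*yy+[0,0,b],True))
cv2.imwrite("pics/w0a.png",cv2.resize(d["image"][230:360,80:540],None,fx=1.7,fy=1.7*2,interpolation=cv2.INTER_CUBIC))
E
```

```text
0.013 -0.011 [389.2 219.9] [243.2 219.8]
0.013 0.011 [385.9 253. ] [246.5 252.9]
0.0317 -0.011 [396.7 233.3] [235.7 233.1]
0.0317 0.011 [392.4 268.8] [239.8 268.6]
0.05 -0.011 [405.5 249.3] [226.8 249.1]
0.05 0.011 [400.  287.1] [232.2 286.9]
```

View pics/w0a.png

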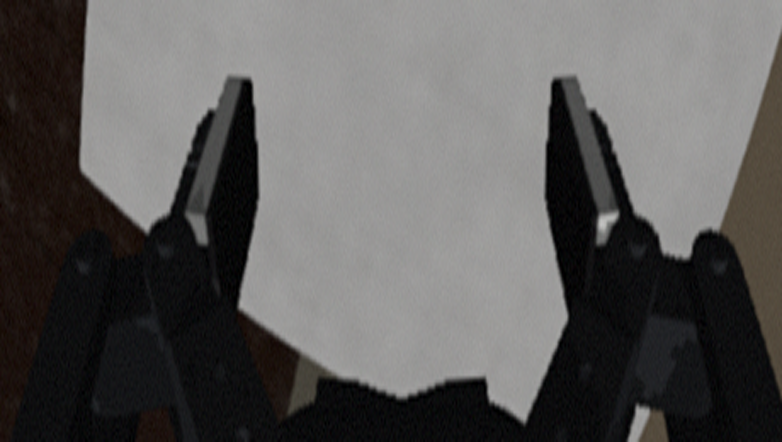

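The wrist view shows the closed pads apparently above the grip: pad tips at image row 242, about 30-40 mm higher than the stated TCP. They closed to zero width, so they missed. I'll open, go lower and close again. z = 0.035 is safe whichever tip position is right.

Request:
{"fn": "play_rows", "kwargs": {"increments": [{"translation": [0, 0, 0], "turn": 0}, {"translation": [0, 0, 0], "turn": 0}, {"translation": [0, 0, 0], "turn": 0}, {"translation": [0, 0, 0], "turn": 0}, {"translation": [0, 0, 0], "turn": 0}, {"translation": [0, 0, 0.006], "turn": 0}, {"translation": [0, 0, 0.006], "turn": 0}, {"translation": [0, 0, 0.006], "turn": 0}, {"translation": [0, 0, 0.006], "turn": 0}, {"translation": [0, 0, 0], "turn": 0}], "grip": 0}}

```text
time: 6.65
ee_pos: [0.4639, 0.0316, 0.0351]
ee_rot: [-3.137, 0.004, 0.117]
wrist_force: [0.2, -0.9, 0.5]
grip_width: 0.0857
```

Request:
{"fn": "play_rows", "kwargs": {"increments": [{"translation": [0, 0, 0], "turn": 0}, {"translation": [0, 0, 0], "turn": 0}, {"translation": [0, 0, 0], "turn": 0}, {"translation": [0, 0, 0], "turn": 0}, {"translation": [0, 0, 0], "turn": 0}, {"translation": [0, 0, 0], "turn": 0}, {"translation": [0, 0, 0], "turn": 0}, {"translation": [0, 0, 0], "turn": 0}, {"translation": [0, 0, 0], "turn": 0}, {"translation": [0, 0, 0], "turn": 0}], "grip": 1, "force": 25}}

```text
time: 7.9
ee_pos: [0.4643, 0.0316, 0.0356]
ee_rot: [-3.137, 0.003, 0.116]
wrist_force: [0.2, 0.2, -0.1]
grip_width: 0.0154
```

```bash
python3 -c "
from plan import *
import cv2
now([((.464,.032,.064),6.8)],[1])
from bench import robot
cv2.imwrite('pics/w3.png',cv2.resize(robot.capture('wrist')['image'][160:360,220:420],None,fx=3,fy=3,interpolation=cv2.INTER_CUBIC))
im=robot.capture('scene')['image']
cv2.imwrite('pics/s3.png',cv2.resize(im[130:250,330:490],None,fx=5,fy=5,interpolation=cv2.INTER_CUBIC))"
```

```text
7.9 [0.4643 0.0316 0.0356] [-1.7971e+02  1.7000e-01  6.6700e+00] [ 0.2  0.2 -0.1] 0.0154
[{"translation": [-0.0003, -0.0004, -0.0284], "turn": -0.13}]
```

View pics/w3.png

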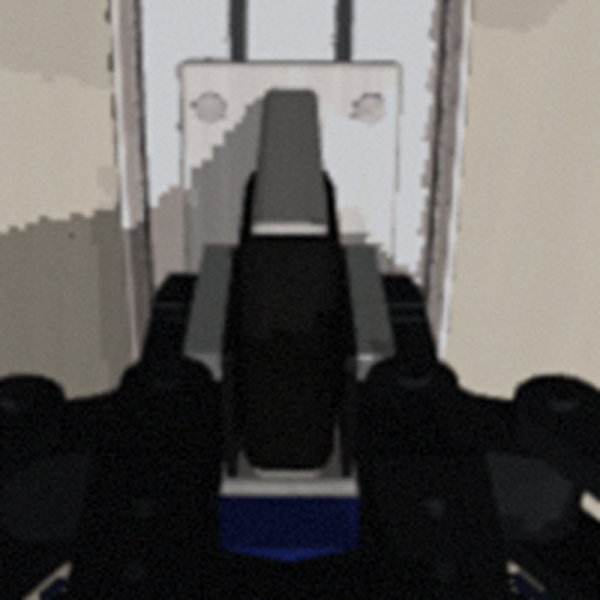

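View pics/s3.png

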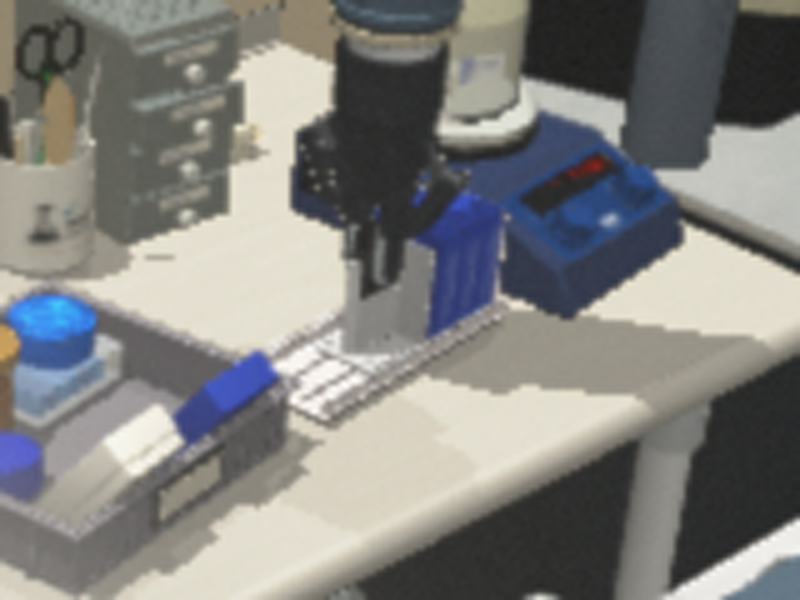

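The plate's grip is held now: opening 15.4 mm, with the pads straddling the black grip at crop (235-345, 245-360). The real pad ends sit about 38 mm above the reported TCP when closed and about 50 mm above when open, so I'll use that from here. Next I slide the plate back.

Request:
{"fn": "play_rows", "kwargs": {"increments": [{"translation": [0, -0.006, 0], "turn": 0}, {"translation": [0, -0.006, 0], "turn": 0}, {"translation": [0, -0.006, 0], "turn": 0}, {"translation": [0, -0.006, 0], "turn": 0}, {"translation": [0, -0.006, 0], "turn": 0}, {"translation": [0, -0.006, 0], "turn": 0}, {"translation": [0, -0.006, 0], "turn": 0}, {"translation": [0, -0.004, 0], "turn": 0}, {"translation": [0, 0, 0], "turn": 0}, {"translation": [0, 0, 0], "turn": 0}]}}

```text
time: 9.25
ee_pos: [0.459, 0.0802, 0.0356]
ee_rot: [-3.137, 0.003, 0.116]
wrist_force: [1.9, -2.0, -2.4]
grip_width: 0.0152
```

Request:
{"fn": "play_rows", "kwargs": {"increments": [{"translation": [0, 0, 0], "turn": 0}, {"translation": [0, 0, 0], "turn": 0}, {"translation": [0, 0, 0], "turn": 0}, {"translation": [0, 0, 0], "turn": 0}, {"translation": [0, 0, -0.02], "turn": 0}, {"translation": [0, 0, -0.025], "turn": 0}, {"translation": [0, 0, -0.025], "turn": 0}, {"translation": [0, 0, -0.025], "turn": 0}, {"translation": [0, 0, -0.02], "turn": 0}, {"translation": [0, 0, 0], "turn": 0}], "grip": 0}}

```text
time: 10.5
ee_pos: [0.4582, 0.0801, 0.154]
ee_rot: [-3.137, 0.004, 0.118]
wrist_force: [0.2, 0.0, -0.9]
grip_width: 0.0855
```

```bash
python3 - <<'E'
from bench import robot
import cv2,pickle,numpy as np
c=robot.capture("wrist");cv2.imwrite("pics/w4.png",c["image"]);pickle.dump(c,open("w4.pkl","wb"));o=robot.observe()
print(o["ee_pos"],np.degrees(o["ee_rot"]))
E
```

```text
[0.45775848 0.07987947 0.15324355] [-179.72773843    0.3293788     6.75165376]
```

View pics/w4.png

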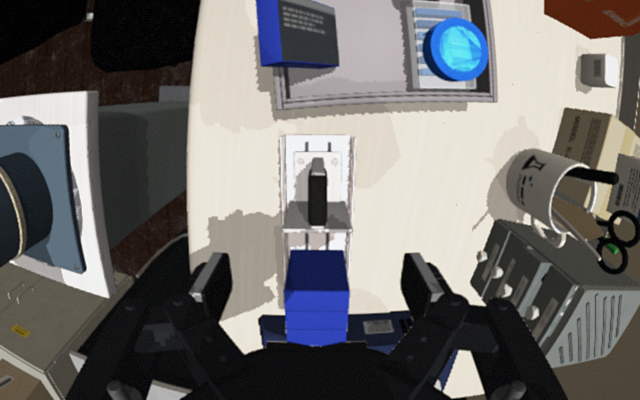

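```bash
python3 - <<'E'
import pickle,numpy as np,cv2
from h import *
np.set_printoptions(precision=4,suppress=True)
d=pickle.load(open("c0.pkl","rb"));c=d["top"]
T=lambda p,z: onz(c,(p[0]/4+290-.375,p[1]/4+170-.375),z)
L=[T(p,.0736) for p in [(283,358),(372,348)]];U=[T(p,.0877) for p in [(275,330),(365,315)]]
print(L,U,[np.linalg.norm(a[1]-a[0]) for a in(L,U)],[np.degrees(np.arctan2(*(a[0]-a[1])[[1,0]])) for a in (L,U)])
b=np.array([.4941,.2847]);a=np.radians(11.2);R=np.array([[np.cos(a),-np.sin(a)],[np.sin(a),np.cos(a)]])
for q in L+U: print(R.T@(q[:2]-b))
w=pickle.load(open("w4.pkl","rb"));cv2.imwrite("pics/w4a.png",cv2.resize(w["image"][0:110,245:355],None,fx=5,fy=5,interpolation=cv2.INTER_CUBIC))
E
```

```text
[array([0.3907, 0.2449, 0.0736]), array([0.3989, 0.183 , 0.0736])] [array([0.4087, 0.2515, 0.0877]), array([0.4204, 0.1894, 0.0877])] [np.float64(0.06242708839066894), np.float64(0.06318528730992928)] [np.float64(97.61560754376258), np.float64(100.66751732253063)]
[-0.1092 -0.019 ]
[-0.1131 -0.0813]
[-0.0902 -0.016 ]
[-0.0908 -0.0791]
```

View pics/w4a.png

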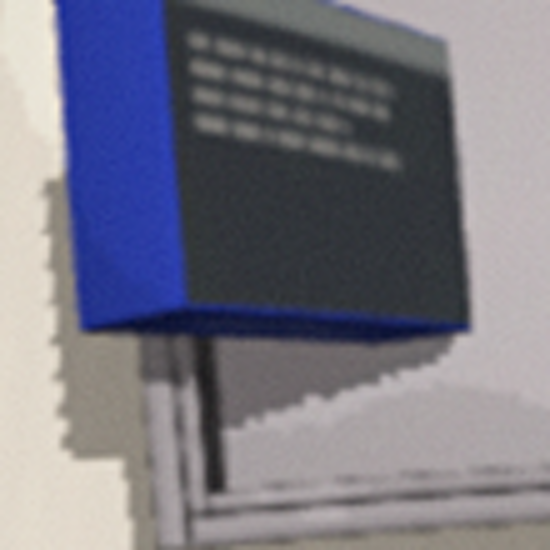

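```bash
python3 -c "
from plan import *
now([((.423,.2205,.13),100.5)],[10])"
```

```text
10.55 [0.4578 0.0799 0.1532] [-179.73    0.33    6.75] [-0.7  0.3 -0.4] 0.0853
[{"translation": [-0.0018, -0.0144, 0.0023], "turn": -9.37}, {"translation": [0.0006, -0.0145, 0.0023], "turn": -9.37}, {"translation": [0.0029, -0.0142, 0.0023], "turn": -9.37}, {"translation": [0.0052, -0.0135, 0.0023], "turn": -9.37}, {"translation": [0.0073, -0.0125, 0.0023], "turn": -9.37}, {"translation": [0.0093, -0.0111, 0.0023], "turn": -9.37}, {"translation": [0.011, -0.0095, 0.0023], "turn": -9.37}, {"translation": [0.0123, -0.0076, 0.0023], "turn": -9.37}, {"translation": [0.0134, -0.0055, 0.0023], "turn": -9.37}, {"translation": [0.0141, -0.0032, 0.0023], "turn": -9.37}]
```

Request:
{"fn": "play_rows", "kwargs": {"increments": [{"translation": [-0.0018, -0.0144, 0.002], "turn": -9.4}, {"translation": [0.0006, -0.0145, 0.002], "turn": -9.4}, {"translation": [0.0029, -0.0142, 0.002], "turn": -9.4}, {"translation": [0.0052, -0.0135, 0.002], "turn": -9.4}, {"translation": [0.0073, -0.0125, 0.002], "turn": -9.4}, {"translation": [0.0093, -0.0111, 0.002], "turn": -9.4}, {"translation": [0.011, -0.0095, 0.002], "turn": -9.4}, {"translation": [0.0123, -0.0076, 0.002], "turn": -9.4}, {"translation": [0.0134, -0.0055, 0.002], "turn": -9.4}, {"translation": [0.0141, -0.0032, 0.002], "turn": -9.4}], "grip": 0.12}}

```text
time: 11.8
ee_pos: [0.4126, 0.2205, 0.1234]
ee_rot: [-3.122, -0.006, 1.811]
wrist_force: [0.1, 0.0, -1.1]
grip_width: 0.0754
```

```bash
python3 - <<'E'
from bench import robot
import cv2,pickle,numpy as np
c=robot.capture("wrist");cv2.imwrite("pics/w5.png",c["image"]);pickle.dump(c,open("w5.pkl","wb"));o=robot.observe()
print(o["ee_pos"],np.degrees(o["ee_rot"]))
E
```

```text
[0.41188986 0.22237299 0.12333601] [-178.84702876   -0.42325043  104.29568426]
```

View pics/w5.png

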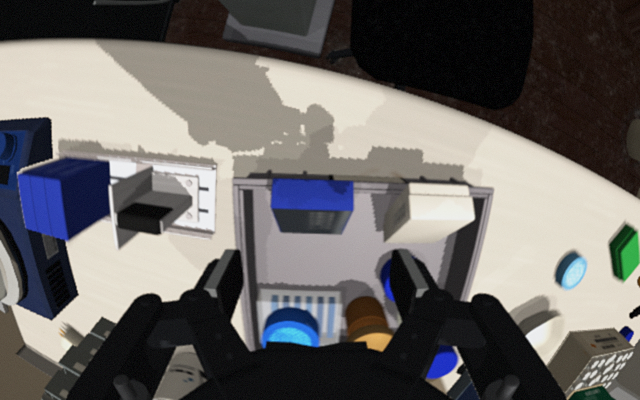

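The blue candidates are the leaning carton at (313,205), which has a dark printed face and sits in the bin on its near wall, the filed cartons at (65,200), the tape at (291,328), the cap at (390,275) and the bottle cap at (437,358). Only (313,205) is a leaning 62 mm box in the bin, so I enlarge it to confirm.

```bash
python3 - <<'E'
import cv2,pickle
c=pickle.load(open("w5.pkl","rb"))
cv2.imwrite("pics/w5a.png",cv2.resize(c["image"][165:265,230:390],None,fx=5,fy=5,interpolation=cv2.INTER_CUBIC))
E
```

```text
(no output)
```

View pics/w5a.png

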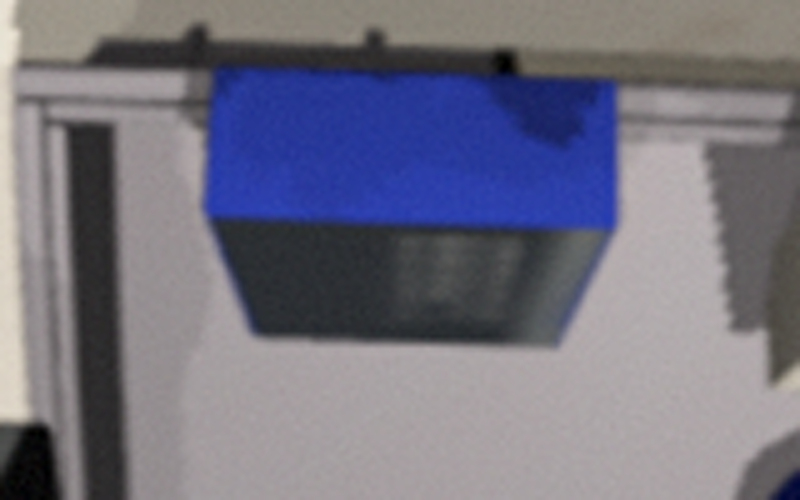

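```bash
python3 - <<'E'
import pickle,numpy as np
from h import *
np.set_printoptions(precision=4,suppress=True)
c=pickle.load(open("w5.pkl","rb"))
W=lambda p,z: onz(c,(p[0]/5+230-.4,p[1]/5+165-.4),z,True)
ang=lambda a,b: np.degrees(np.arctan2(*(b-a)[[1,0]]))
U=[W(p,.0877) for p in [(208,217),(615,230)]]
L=[W(p,.0736) for p in [(213,70),(616,80)]]
B=[W(p,.018) for p in [(253,333),(560,346)]]
for n,q in (("U",U),("L",L),("B",B)): print(n,q,np.mean(q,0),np.linalg.norm(q[1]-q[0]),ang(*q))
# where rim inner edge is
print("rim",W((620,135),.056),W((790,145),.056),W((205,103),.056))
E
python3 -c "
from plan import *
now([((.421,.2205,.07),100.5)],[5])"
```

```text
U [array([0.4176, 0.1881, 0.0877]), array([0.4053, 0.247 , 0.0877])] [0.4114 0.2175 0.0877] 0.06017476943589783 101.72200457396406
L [array([0.3993, 0.1832, 0.0736]), array([0.3863, 0.2435, 0.0736])] [0.3928 0.2134 0.0736] 0.06166617211863743 102.18717682094741
B [array([0.4654, 0.1973, 0.018 ]), array([0.4536, 0.2579, 0.018 ])] [0.4595 0.2276 0.018 ] 0.06166916312387392 101.03595051668496
rim [0.3989 0.25   0.056 ] [0.3937 0.2788 0.056 ] [0.4098 0.1817 0.056 ]
11.85 [0.4119 0.2224 0.1233] [-178.85   -0.42  104.3 ] [-0.8  1.7 -0.1] 0.0752
[{"translation": [-0.0008, 0.0017, 0.0107], "turn": 0.76}, {"translation": [-0.0008, 0.0017, 0.0107], "turn": 0.76}, {"translation": [-0.0008, 0.0017, 0.0107], "turn": 0.76}, {"translation": [-0.0007, 0.0017, 0.0107], "turn": 0.76}, {"translation": [-0.0007, 0.0017, 0.0107], "turn": 0.76}]
```

```bash
python3 -c "
from plan import *
now([((.4207,.220,.055),101.6)],[5])"
```

```text
11.85 [0.4119 0.2224 0.1233] [-178.85   -0.42  104.3 ] [-0.8  1.7 -0.1] 0.0752
[{"translation": [-0.0009, 0.0016, 0.0137], "turn": 0.54}, {"translation": [-0.0009, 0.0016, 0.0137], "turn": 0.54}, {"translation": [-0.0009, 0.0016, 0.0137], "turn": 0.54}, {"translation": [-0.0008, 0.0016, 0.0137], "turn": 0.54}, {"translation": [-0.0008, 0.0016, 0.0137], "turn": 0.54}]
```

Request:
{"fn": "play_rows", "kwargs": {"increments": [{"translation": [-0.0009, 0.0016, 0.0137], "turn": 0.5}, {"translation": [-0.0009, 0.0016, 0.0137], "turn": 0.5}, {"translation": [-0.0009, 0.0016, 0.0137], "turn": 0.5}, {"translation": [-0.0008, 0.0016, 0.0137], "turn": 0.5}, {"translation": [-0.0008, 0.0016, 0.0137], "turn": 0.5}, {"translation": [0, 0, 0], "turn": 0}, {"translation": [0, 0, 0], "turn": 0}, {"translation": [0, 0, 0], "turn": 0}, {"translation": [0, 0, 0], "turn": 0}, {"translation": [0, 0, 0], "turn": 0}]}}

```text
time: 13.1
ee_pos: [0.4193, 0.2178, 0.0484]
ee_rot: [-3.119, -0.005, 1.763]
wrist_force: [0.4, 0.0, 0.7]
grip_width: 0.0754
```

```bash
python3 - <<'E'
from bench import robot
import cv2,pickle,numpy as np
from plan import *
now([((.4207,.220,.012),101.6)],[5])
c=robot.capture("wrist");cv2.imwrite("pics/w6.png",c["image"]);pickle.dump(c,open("w6.pkl","wb"))
E
```

```text
13.1 [0.4193 0.2178 0.0484] [-178.69   -0.29  101.01] [0.4 0.  0.7] 0.0754
[{"translation": [0.0004, 0.0004, 0.0073], "turn": -0.12}, {"translation": [0.0004, 0.0004, 0.0073], "turn": -0.12}, {"translation": [0.0004, 0.0004, 0.0073], "turn": -0.12}, {"translation": [0.0004, 0.0004, 0.0073], "turn": -0.12}, {"translation": [0.0004, 0.0004, 0.0073], "turn": -0.12}]
```

View pics/w6.png

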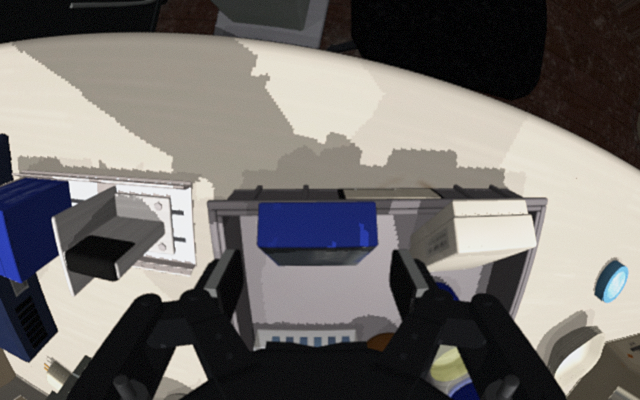

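Request:
{"fn": "play_rows", "kwargs": {"increments": [{"translation": [0.0004, 0.0004, 0.006], "turn": -0.1}, {"translation": [0.0004, 0.0004, 0.006], "turn": -0.1}, {"translation": [0.0004, 0.0004, 0.006], "turn": -0.1}, {"translation": [0.0004, 0.0004, 0.006], "turn": -0.1}, {"translation": [0.0002, 0.0004, 0.005], "turn": -0.1}, {"translation": [0, 0, 0.004], "turn": 0}, {"translation": [0, 0, 0], "turn": 0}, {"translation": [0, 0, 0], "turn": 0}, {"translation": [0, 0, 0], "turn": 0}, {"translation": [0, 0, 0], "turn": 0}], "grip": 0.15}}

```text
time: 14.4
ee_pos: [0.4202, 0.2202, 0.013]
ee_rot: [-3.119, -0.005, 1.772]
wrist_force: [-0.5, -0.3, -0.4]
grip_width: 0.0727
```

```bash
python3 - <<'E'
from bench import robot
import cv2,pickle,numpy as np
from plan import *
now([((.4207,.220,.012),101.6)],[5])
c=robot.capture("wrist");cv2.imwrite("pics/w7.png",c["image"]);pickle.dump(c,open("w7.pkl","wb"))
im=robot.capture('scene')['image']
cv2.imwrite('pics/s7.png',cv2.resize(im[150:250,290:410],None,fx=6,fy=6,interpolation=cv2.INTER_CUBIC))
E
```

```text
14.4 [0.4202 0.2202 0.013 ] [-178.68   -0.3   101.55] [-0.5 -0.3 -0.4] 0.0727
[{"translation": [-0.0001, 0.0001, 0.0002], "turn": -0.01}, {"translation": [-0.0001, 0.0001, 0.0002], "turn": -0.01}, {"translation": [-0.0001, 0.0001, 0.0002], "turn": -0.01}, {"translation": [-0.0001, 0.0001, 0.0002], "turn": -0.01}, {"translation": [-0.0001, 0.0001, 0.0002], "turn": -0.01}]
```

View pics/w7.png

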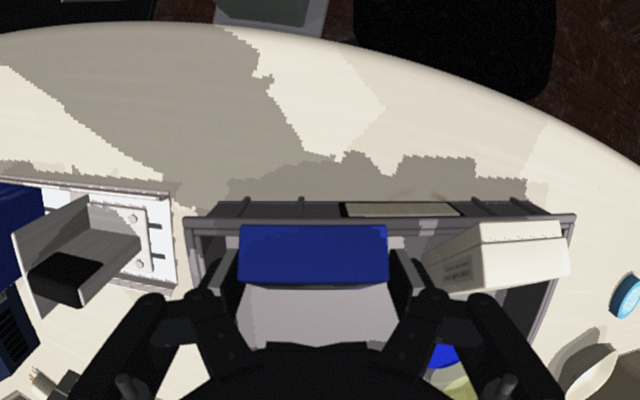

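View pics/s7.png

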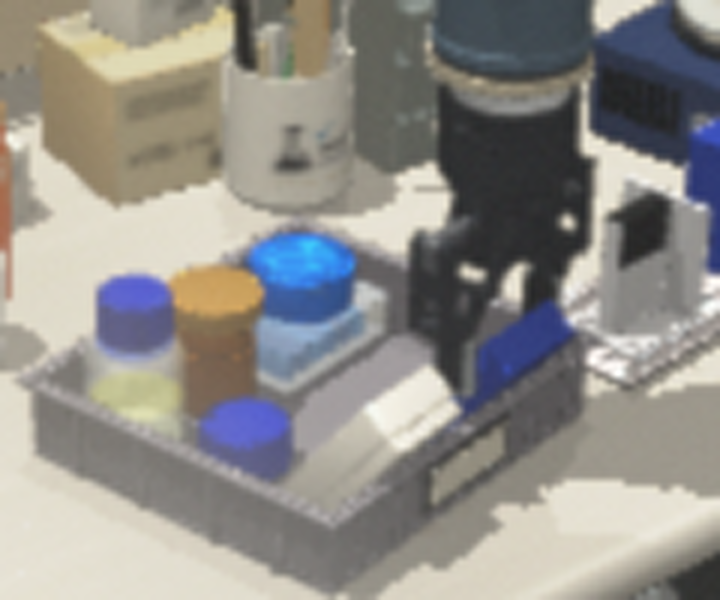

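The pads straddle the carton: carton at columns 238-388, fingers at 232 and 395. I close and then lift.

Request:
{"fn": "play_rows", "kwargs": {"increments": [{"translation": [0, 0, 0], "turn": 0}, {"translation": [0, 0, 0], "turn": 0}, {"translation": [0, 0, 0], "turn": 0}, {"translation": [0, 0, 0], "turn": 0}, {"translation": [0, 0, 0], "turn": 0}, {"translation": [0, 0, -0.004], "turn": 0}, {"translation": [0, 0, -0.008], "turn": 0}, {"translation": [0, 0, -0.01], "turn": 0}, {"translation": [0, 0, -0.01], "turn": 0}, {"translation": [0, 0, -0.01], "turn": 0}], "grip": 1, "force": 30}}

```text
time: 15.75
ee_pos: [0.4208, 0.2199, 0.0576]
ee_rot: [-3.118, -0.005, 1.773]
wrist_force: [0.7, 0.3, -1.2]
grip_width: 0.0614
```

```bash
python3 - <<'E'
from bench import robot
import cv2,pickle,numpy as np
from plan import *
now([((.4207,.220,.16),101.6)],[10])
c=robot.capture("wrist");cv2.imwrite("pics/w8.png",c["image"])
im=robot.capture('scene')['image']
cv2.imwrite('pics/s8.png',cv2.resize(im[150:250,290:410],None,fx=6,fy=6,interpolation=cv2.INTER_CUBIC))
E
```

```text
15.75 [0.4208 0.2199 0.0576] [-178.63   -0.29  101.57] [ 0.7  0.3 -1.2] 0.0614
[{"translation": [0.0, -0.0, -0.0102], "turn": -0.0}, {"translation": [0.0, -0.0, -0.0102], "turn": -0.0}, {"translation": [0.0, -0.0, -0.0102], "turn": -0.0}, {"translation": [0.0, -0.0, -0.0102], "turn": -0.0}, {"translation": [0.0, -0.0, -0.0102], "turn": -0.0}, {"translation": [0.0, -0.0, -0.0102], "turn": -0.0}, {"translation": [0.0, -0.0, -0.0102], "turn": -0.0}, {"translation": [0.0, -0.0, -0.0102], "turn": -0.0}, {"translation": [0.0, -0.0, -0.0102], "turn": -0.0}, {"translation": [0.0, -0.0, -0.0102], "turn": -0.0}]
```

View pics/w8.png

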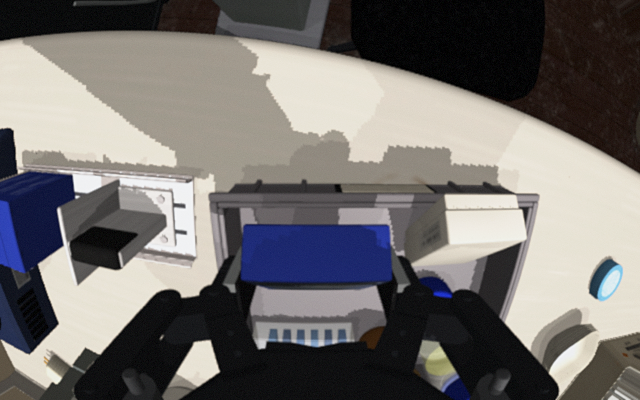

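View pics/s8.png

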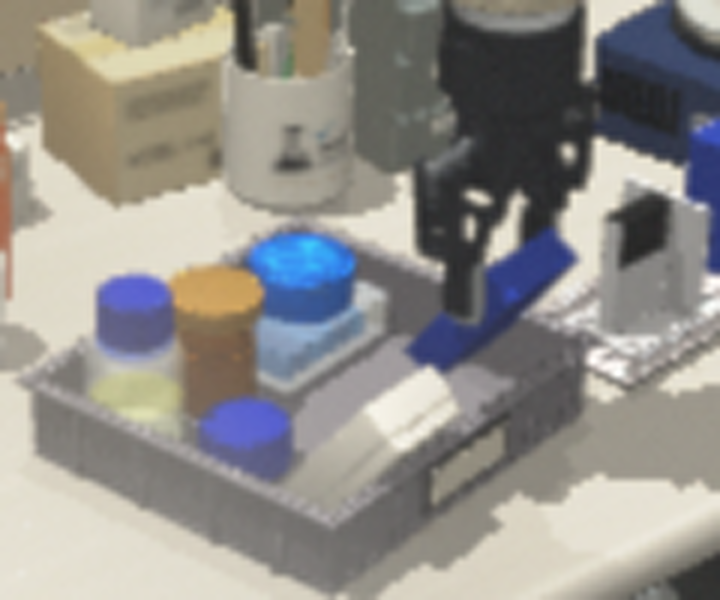

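The carton is held (opening 61.4 mm) and keeps its lean, as the scene crop shows at (490,300). I lift it clear.

Request:
{"fn": "play_rows", "kwargs": {"increments": [{"translation": [0, 0, -0.009], "turn": 0}, {"translation": [0, 0, -0.009], "turn": 0}, {"translation": [0, 0, -0.009], "turn": 0}, {"translation": [0, 0, -0.009], "turn": 0}, {"translation": [0, 0, -0.009], "turn": 0}, {"translation": [0, 0, -0.009], "turn": 0}, {"translation": [0, 0, -0.009], "turn": 0}, {"translation": [0, 0, -0.009], "turn": 0}, {"translation": [0, 0, -0.005], "turn": 0}, {"translation": [0, 0, 0], "turn": 0}]}}

```text
time: 17.1
ee_pos: [0.4231, 0.22, 0.1404]
ee_rot: [-3.119, -0.005, 1.773]
wrist_force: [-0.1, -0.4, -2.1]
grip_width: 0.0613
```

```bash
python3 - <<'E'
from plan import *
now([((.461,.055,.125),6.8)],[10])
E
```

```text
17.1 [0.4231 0.22   0.1404] [-178.72   -0.3   101.56] [-0.1 -0.4 -2.1] 0.0613
[{"translation": [-0.0169, 0.0004, 0.0015], "turn": 9.48}, {"translation": [-0.0166, 0.0032, 0.0015], "turn": 9.48}, {"translation": [-0.0159, 0.0059, 0.0015], "turn": 9.48}, {"translation": [-0.0147, 0.0084, 0.0015], "turn": 9.48}, {"translation": [-0.0131, 0.0107, 0.0015], "turn": 9.48}, {"translation": [-0.0112, 0.0127, 0.0015], "turn": 9.48}, {"translation": [-0.0089, 0.0144, 0.0015], "turn": 9.48}, {"translation": [-0.0064, 0.0157, 0.0015], "turn": 9.48}, {"translation": [-0.0038, 0.0165, 0.0015], "turn": 9.48}, {"translation": [-0.001, 0.0169, 0.0015], "turn": 9.48}]
```

Request:
{"fn": "play_rows", "kwargs": {"increments": [{"translation": [-0.0169, 0.0004, 0.0015], "turn": 9.2}, {"translation": [-0.0166, 0.0032, 0.0015], "turn": 9.2}, {"translation": [-0.0159, 0.0059, 0.0015], "turn": 9.2}, {"translation": [-0.0147, 0.0084, 0.0015], "turn": 9.2}, {"translation": [-0.0131, 0.0107, 0.0015], "turn": 9.2}, {"translation": [-0.0112, 0.0127, 0.0015], "turn": 9.2}, {"translation": [-0.0089, 0.0144, 0.0015], "turn": 9.2}, {"translation": [-0.0064, 0.0157, 0.0015], "turn": 9.2}, {"translation": [-0.0038, 0.016, 0.001], "turn": 9.2}, {"translation": [-0.001, 0.012, 0], "turn": 9.2}]}}

```text
time: 18.35
ee_pos: [0.4581, 0.0558, 0.1233]
ee_rot: [-3.137, 0.027, 0.118]
wrist_force: [0.5, 0.6, -2.2]
grip_width: 0.0614
```

```bash
python3 - <<'E'
from bench import robot
import cv2,pickle
from plan import *
now([((.4631,.045,.08),6.8)],[10])
c=robot.capture("wrist");cv2.imwrite("pics/w9.png",c["image"]);pickle.dump(c,open("w9.pkl","wb"))
im=robot.capture('scene')['image']
cv2.imwrite('pics/s9.png',cv2.resize(im[110:230,330:490],None,fx=5,fy=5,interpolation=cv2.INTER_CUBIC))
E
```

```text
18.35 [0.4581 0.0558 0.1233] [-179.76    1.58    6.77] [ 0.5  0.6 -2.2] 0.0614
[{"translation": [0.0004, 0.0011, 0.0043], "turn": -0.0}, {"translation": [0.0004, 0.0011, 0.0043], "turn": -0.0}, {"translation": [0.0004, 0.0011, 0.0043], "turn": -0.0}, {"translation": [0.0004, 0.0011, 0.0043], "turn": -0.0}, {"translation": [0.0004, 0.0011, 0.0043], "turn": -0.0}, {"translation": [0.0004, 0.0011, 0.0043], "turn": -0.0}, {"translation": [0.0004, 0.0011, 0.0043], "turn": -0.0}, {"translation": [0.0004, 0.0011, 0.0043], "turn": -0.0}, {"translation": [0.0004, 0.0011, 0.0043], "turn": -0.0}, {"translation": [0.0004, 0.0011, 0.0043], "turn": -0.0}]
```

View pics/w9.png

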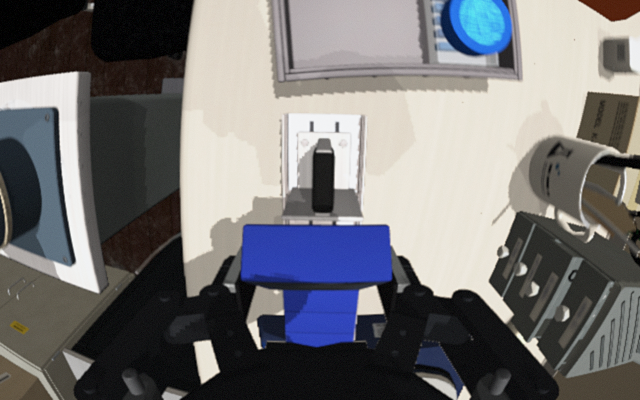

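View pics/s9.png

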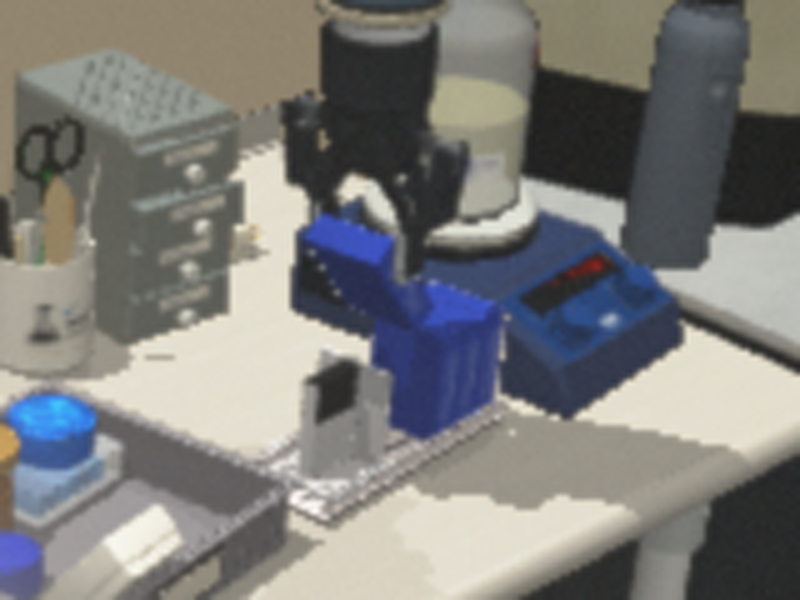

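```bash
python3 - <<'E'
import pickle,numpy as np,cv2
from h import *
from bench import robot
np.set_printoptions(precision=4,suppress=True)
c=pickle.load(open("w4.pkl","rb"))
cv2.imwrite("pics/w4b.png",cv2.resize(c["image"][125:355,260:370],None,fx=2.6*1.5,fy=2.6,interpolation=cv2.INTER_CUBIC))
print("carton top +y edge",[onz(c,p,.094,True) for p in [(289,251),(345,250)]])
print("carton3 top/back",[onz(c,p,.094,True) for p in [(286,291),(349,290)]])
print("plate",[onz(c,p,.089,True) for p in [(284,228),(350,227)]])
o=robot.observe();print(o["time"],o["ee_pos"],np.degrees(o["ee_rot"]))
E
```

```text
carton top +y edge [array([0.4395, 0.0305, 0.094 ]), array([0.4876, 0.0373, 0.094 ])]
carton3 top/back [array([ 0.4401, -0.0124,  0.094 ]), array([ 0.4981, -0.0042,  0.094 ])]
plate [array([0.4332, 0.0495, 0.089 ]), array([0.4893, 0.0572, 0.089 ])]
18.45 [0.4582 0.0553 0.1233] [-179.793     1.5763    6.8727]
```

View pics/w4b.png

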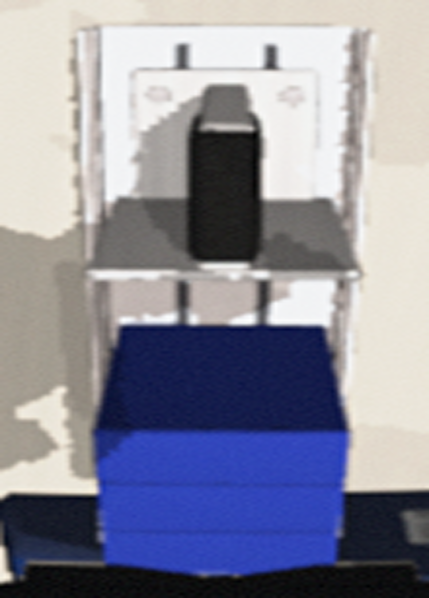

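```bash
cat >> plan.py <<'E'
def go(y_rack,z,n,dyaw=None,x_rack=0.0):
    """straight move with the real tool rotation; prints one row and how often"""
    from bench import robot
    from scipy.spatial.transform import Rotation as Ro
    o=robot.observe();a=np.radians(6.8)
    O=np.array([.4655,.0195]);p=np.array([*(O+y_rack*np.array([-np.sin(a),np.cos(a)])+x_rack*np.array([np.cos(a),np.sin(a)])),z])
    R=Ro.from_euler("xyz",o["ee_rot"]).as_matrix();e=o["ee_pos"]
    rel=e[:2]-O
    print(o["time"],"rack x,y",np.round([rel@[np.cos(a),np.sin(a)],rel@[-np.sin(a),np.cos(a)]],4),"z",round(e[2],4),np.degrees(o["ee_rot"]).round(2),o["wrist_force"].round(1),round(o["grip_width"],4))
    print("per row",(R.T@(p-e)/n).round(5),"x",n)
E
python3 -c "
from plan import *
go(.026,.085,5)
go(.022,.060,1)"
```

```text
18.45 rack x,y [-0.003   0.0364] z 0.1233 [-179.79    1.58    6.87] [ 0.7  0.5 -2.1] 0.0615
per row [0.00081 0.00211 0.00764] x 5
18.45 rack x,y [-0.003   0.0364] z 0.1233 [-179.79    1.58    6.87] [ 0.7  0.5 -2.1] 0.0615
per row [0.00475 0.01462 0.06317] x 1
```

Request:
{"fn": "play_rows", "kwargs": {"increments": [{"translation": [0.0006, 0.0025, 0.005], "turn": 0}, {"translation": [0.0006, 0.0025, 0.006], "turn": 0}, {"translation": [0.0006, 0.0025, 0.007], "turn": 0}, {"translation": [0.0006, 0.0025, 0.007], "turn": 0}, {"translation": [0.0006, 0.002, 0.007], "turn": 0}, {"translation": [0.0006, 0.001, 0.007], "turn": 0}, {"translation": [0.0006, 0, 0.007], "turn": 0}, {"translation": [0.0003, 0, 0.006], "turn": 0}, {"translation": [0, 0, 0.005], "turn": 0}, {"translation": [0, 0, 0], "turn": 0}]}}

```text
time: 19.7
ee_pos: [0.4627, 0.0438, 0.0615]
ee_rot: [-3.137, 0.028, 0.131]
wrist_force: [0.1, -1.9, -2.0]
grip_width: 0.0614
```

```bash
python3 - <<'E'
from bench import robot
import cv2,pickle
from plan import *
go(.0,.060,7)
c=robot.capture("wrist");cv2.imwrite("pics/w10.png",c["image"]);pickle.dump(c,open("w10.pkl","wb"))
im=robot.capture('scene')['image']
cv2.imwrite('pics/s10.png',cv2.resize(im[130:250,350:470],None,fx=5,fy=5,interpolation=cv2.INTER_CUBIC))
E
```

```text
19.7 rack x,y [0.0001 0.0244] z 0.0615 [-179.74    1.62    7.51] [ 0.1 -1.9 -2. ] 0.0614
per row [-5.00e-05  3.49e-03  2.00e-04] x 7
```

View pics/w10.png

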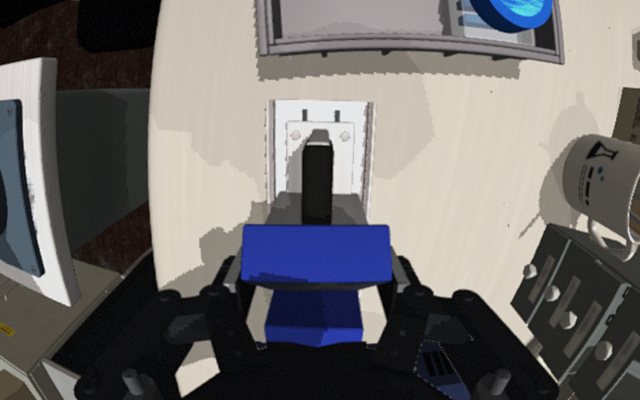

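View pics/s10.png

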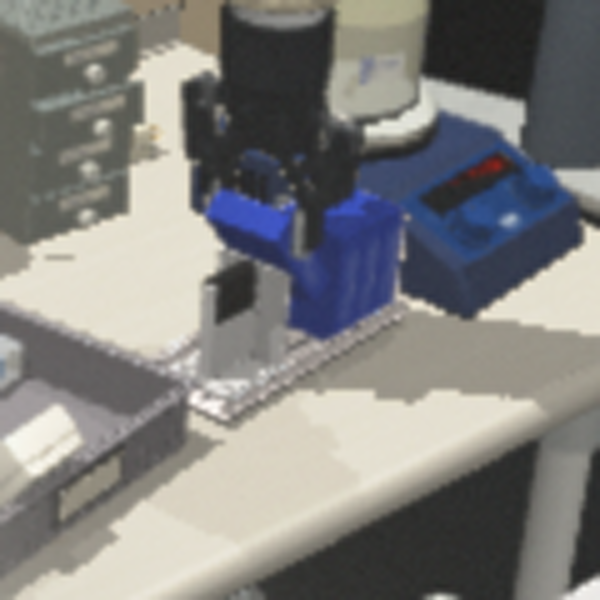

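Request:
{"fn": "play_rows", "kwargs": {"increments": [{"translation": [0, 0.003, 0], "turn": 0.3}, {"translation": [0, 0.003, 0], "turn": 0.3}, {"translation": [0, 0.003, 0], "turn": 0.1}, {"translation": [0, 0.003, 0], "turn": 0}, {"translation": [0, 0.003, 0], "turn": 0}, {"translation": [0, 0.003, 0], "turn": 0}, {"translation": [0, 0.003, 0], "turn": 0}, {"translation": [0, 0.003, 0], "turn": 0}, {"translation": [0, 0, 0], "turn": 0}, {"translation": [0, 0, 0], "turn": 0}]}}

```text
time: 21.05
ee_pos: [0.4642, 0.0317, 0.0633]
ee_rot: [-3.123, 0.026, 0.127]
wrist_force: [-0.0, 0.2, -2.1]
grip_width: 0.0612
```

```bash
python3 - <<'E'
from bench import robot
import cv2,pickle
from plan import *
go(-.015,.060,7)
c=robot.capture("wrist");cv2.imwrite("pics/w11.png",c["image"])
im=robot.capture('scene')['image']
cv2.imwrite('pics/s11.png',cv2.resize(im[130:250,350:470],None,fx=5,fy=5,interpolation=cv2.INTER_CUBIC))
E
```

```text
21.05 rack x,y [0.0002 0.0123] z 0.0633 [-178.92    1.49    7.25] [-0.   0.2 -2.1] 0.0612
per row [-4.0e-05  3.9e-03  4.0e-04] x 7
```

View pics/w11.png

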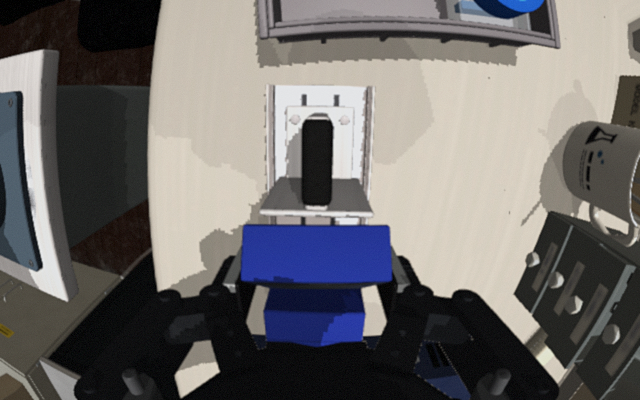

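View pics/s11.png

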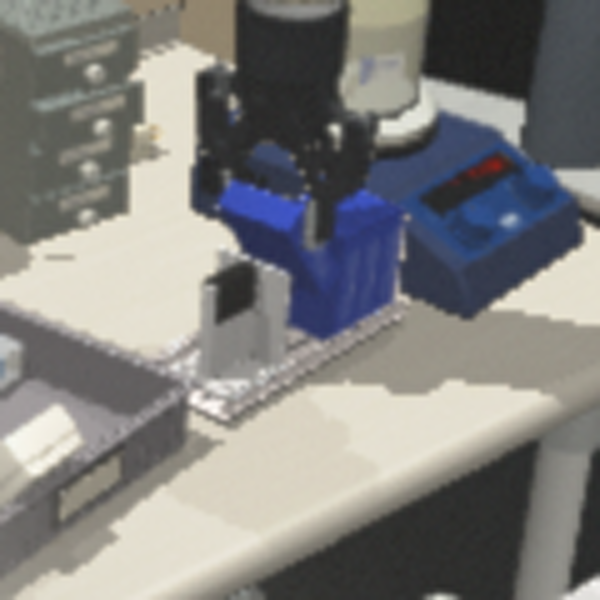

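Request:
{"fn": "play_rows", "kwargs": {"increments": [{"translation": [0, 0.005, 0.001], "turn": 0.3}, {"translation": [0, 0.005, 0.001], "turn": 0.2}, {"translation": [0, 0.005, 0], "turn": 0}, {"translation": [0, 0.005, 0], "turn": 0}, {"translation": [0, 0.005, 0], "turn": 0}, {"translation": [0, 0, 0], "turn": 0}, {"translation": [0, 0, 0], "turn": 0}, {"translation": [0, 0, 0], "turn": 0}, {"translation": [0, 0, 0], "turn": 0}, {"translation": [0, 0, 0], "turn": 0}]}}

```text
time: 22.4
ee_pos: [0.4685, 0.0191, 0.0629]
ee_rot: [-3.109, 0.02, 0.124]
wrist_force: [-0.8, 2.0, -0.9]
grip_width: 0.0615
```

```bash
python3 - <<'E'
from bench import robot
import cv2,pickle
from plan import *
go(-.015,.060,7)
c=robot.capture("wrist");cv2.imwrite("pics/w12.png",c["image"])
im=robot.capture('scene')['image']
cv2.imwrite('pics/s12.png',cv2.resize(im[130:250,350:470],None,fx=5,fy=5,interpolation=cv2.INTER_CUBIC))
E
```

```text
22.4 rack x,y [ 0.003  -0.0008] z 0.0629 [-178.11    1.13    7.11] [-0.8  2.  -0.9] 0.0615
per row [-0.00043  0.00204  0.00036] x 7
```

View pics/w12.png

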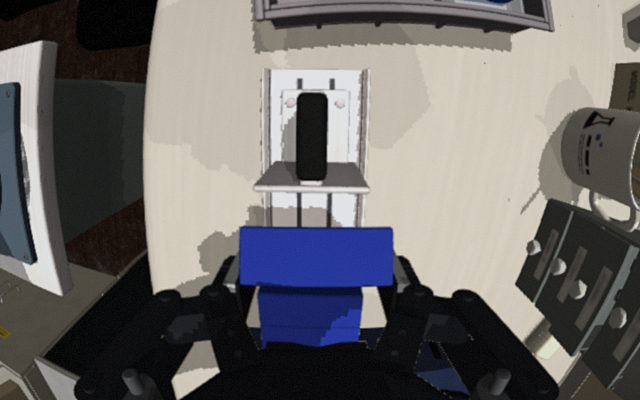

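View pics/s12.png

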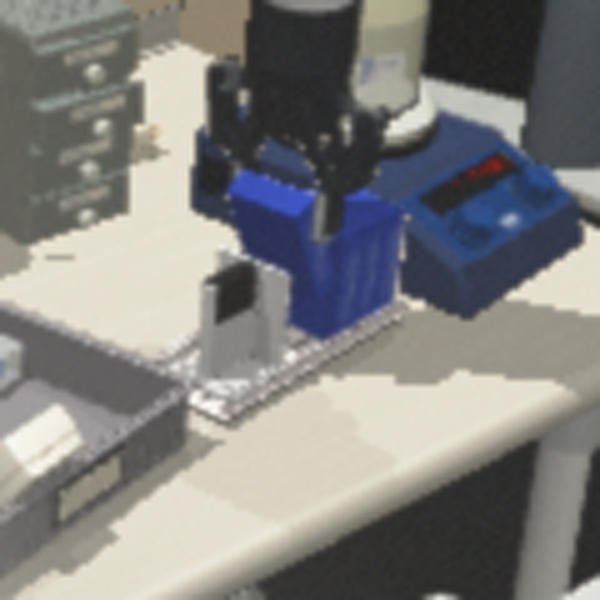

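Request:
{"fn": "play_rows", "kwargs": {"increments": [{"translation": [-0.0015, 0.005, 0], "turn": 0.1}, {"translation": [-0.0015, 0.005, 0], "turn": 0.1}, {"translation": [-0.0015, 0.005, 0], "turn": 0}, {"translation": [-0.0015, 0.005, 0], "turn": 0}, {"translation": [-0.001, 0.004, 0], "turn": 0}, {"translation": [0, 0, 0], "turn": 0}, {"translation": [0, 0, 0], "turn": 0}, {"translation": [0, 0, 0], "turn": 0}, {"translation": [0, 0, 0], "turn": 0}, {"translation": [0, 0, 0], "turn": 0}]}}

```text
time: 23.75
ee_pos: [0.4702, 0.0039, 0.0652]
ee_rot: [-3.098, 0.006, 0.127]
wrist_force: [-0.4, 4.1, -0.0]
grip_width: 0.0615
```

```bash
python3 - <<'E'
from bench import robot
import cv2,pickle
from plan import *
go(-.015,.060,7)
c=robot.capture("wrist");cv2.imwrite("pics/w13.png",c["image"]);pickle.dump(c,open("w13.pkl","wb"))
im=robot.capture('scene')['image']
cv2.imwrite('pics/s13.png',cv2.resize(im[130:250,350:470],None,fx=5,fy=5,interpolation=cv2.INTER_CUBIC))
E
```

```text
23.75 rack x,y [ 0.0028 -0.016 ] z 0.0652 [-177.52    0.34    7.3 ] [-0.4  4.1 -0. ] 0.0615
per row [-0.0004  -0.00012  0.00075] x 7
```

View pics/w13.png

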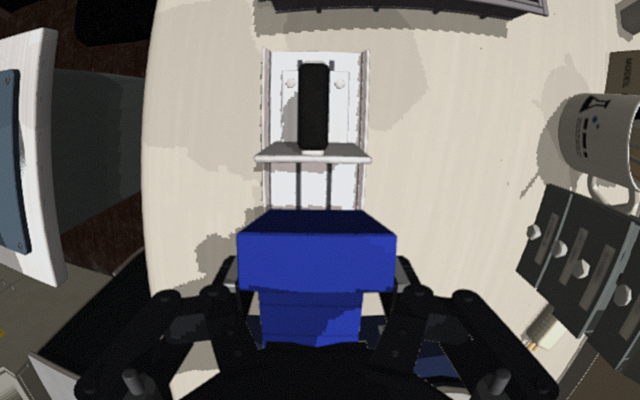

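View pics/s13.png

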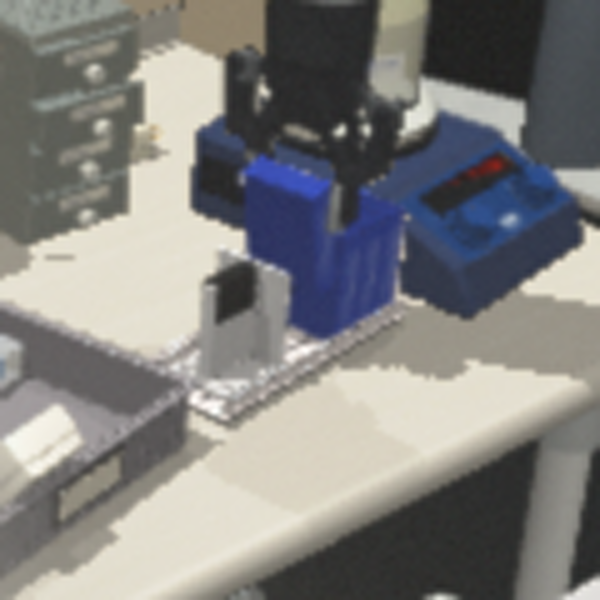

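```bash
cat > tilt.py <<'E'
import numpy as np
from h import *
from scipy.optimize import brentq
def edge(c,a,b,w=.062):
    f=lambda z: np.linalg.norm(onz(c,a,z,True)-onz(c,b,z,True))-w
    z=brentq(f,-.1,.2); return (onz(c,a,z,True)+onz(c,b,z,True))/2
E
python3 - <<'E'
import pickle,numpy as np,cv2
from tilt import *
c=pickle.load(open("w13.pkl","rb"))
cv2.imwrite("pics/w13a.png",cv2.resize(c["image"][195:305,225:410],None,fx=4.3,fy=4.3,interpolation=cv2.INTER_CUBIC))
E
```

```text
(no output)
```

View pics/w13a.png

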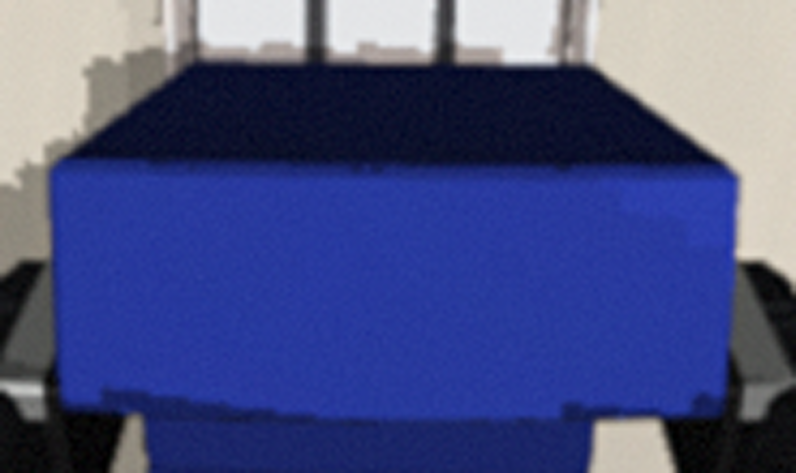

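```bash
python3 - <<'E'
import pickle,numpy as np
from tilt import *
np.set_printoptions(precision=4,suppress=True)
c=pickle.load(open("w13.pkl","rb"));P=lambda x,y:(x/4.3+225-.4,y/4.3+195-.4)
T=edge(c,P(52,163),P(736,176));B=edge(c,P(187,66),P(592,68));T2=edge(c,P(60,410),P(725,415))
print(T,B,T2); a=np.radians(6.8);r=np.array([-np.sin(a),np.cos(a),0])
v=T-B;print(np.linalg.norm(v),np.degrees(np.arctan2(v@r,v[2])));v=T-T2;print(np.linalg.norm(v),np.degrees(np.arctan2(v[2],v@r)))
O=np.array([.4655,.0195,0])
for q in(T,B,T2): print("rack y",(q-O)@r,"x",(q-O)@[np.cos(a),np.sin(a),0],"z",q[2])
E
```

```text
[0.4666 0.0301 0.1368] [0.4677 0.0128 0.0537] [0.4693 0.008  0.1427]
0.08491647872942189 11.809033339315388
0.023073914612928296 -14.945968665800603
rack y 0.010437057571624777 x 0.00237359397166611 z 0.1367974377602973
rack y -0.006939856751432781 x 0.001344887233181063 z 0.05368430419610257
rack y -0.01185615336973904 x 0.002443015340489412 z 0.1427483588790917
```

Request:
{"fn": "play_rows", "kwargs": {"increments": [{"translation": [-0.0015, 0.005, 0], "turn": 0.2}, {"translation": [-0.0015, 0.005, 0], "turn": 0.2}, {"translation": [-0.0015, 0.005, 0], "turn": 0.1}, {"translation": [-0.0015, 0.005, 0], "turn": 0}, {"translation": [0, 0, 0], "turn": 0}, {"translation": [0, 0, 0], "turn": 0}, {"translation": [0, 0, 0], "turn": 0}, {"translation": [0, 0, 0], "turn": 0}, {"translation": [0, 0, 0], "turn": 0}, {"translation": [0, 0, 0], "turn": 0}]}}

```text
time: 25.1
ee_pos: [0.4715, -0.0117, 0.0658]
ee_rot: [-3.093, -0.004, 0.123]
wrist_force: [0.5, 3.6, -1.1]
grip_width: 0.0612
```

```bash
python3 - <<'E'
from bench import robot
import cv2,pickle
from plan import *
go(-.015,.060,7)
c=robot.capture("wrist");cv2.imwrite("pics/w14.png",c["image"]);pickle.dump(c,open("w14.pkl","wb"))
cv2.imwrite("pics/w14a.png",cv2.resize(c["image"][175:305,225:410],None,fx=4.3,fy=4.3,interpolation=cv2.INTER_CUBIC))
E
```

```text
25.1 rack x,y [ 0.0023 -0.0317] z 0.0658 [-177.22   -0.22    7.04] [ 0.5  3.6 -1.1] 0.0612
per row [-0.00032 -0.00234  0.00094] x 7
```

View pics/w14a.png

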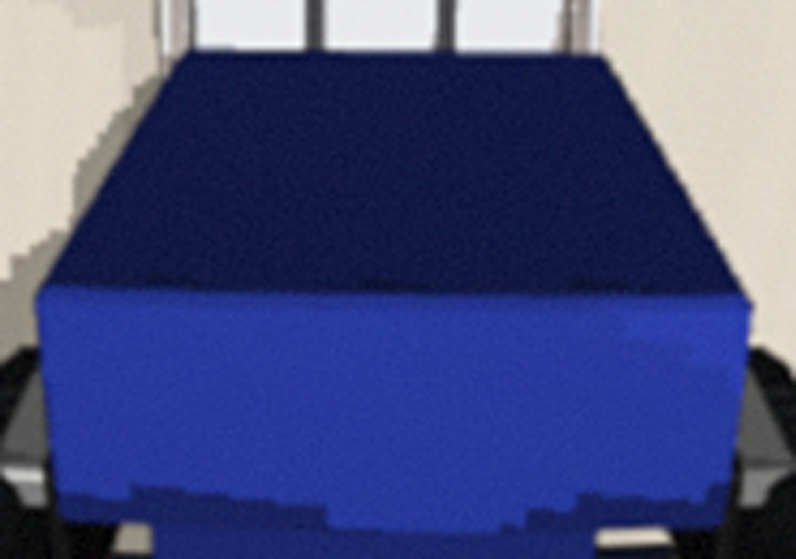

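```bash
python3 - <<'E'
import pickle,numpy as np
from tilt import *
np.set_printoptions(precision=4,suppress=True)
c=pickle.load(open("w14.pkl","rb"));P=lambda x,y:(x/4.3+225-.4,y/4.3+175-.4)
T=edge(c,P(37,290),P(751,303));B=edge(c,P(187,52),P(602,58));T2=edge(c,P(57,520),P(727,527))
a=np.radians(6.8);r=np.array([-np.sin(a),np.cos(a),0]);x=np.array([np.cos(a),np.sin(a),0])
v=T-B;print(np.linalg.norm(v),np.degrees(np.arctan2(v@r,v[2])));w=T-T2;print(np.linalg.norm(w),np.degrees(np.arctan2(-w[2],w@r)))
O=np.array([.4655,.0195,0])
for q in(T,B,T2): print("rack y",(q-O)@r,"x",(q-O)@x,"z",q[2])
E
```

```text
0.08849262893925197 -0.06090118104032048
0.02257800708479622 4.196345020880631
rack y -0.007012009142231938 x 0.0013575592369755361 z 0.14361052724283613
rack y -0.006917949005679907 x 0.0017600915649808972 z 0.055118863810647456
rack y -0.02952924528010891 x 0.001252746486070545 z 0.14526264555562224
```

```bash
python3 - <<'E'
from plan import *
go(-.008,.066,5,x_rack=.0005)
E
```

```text
25.15 rack x,y [ 0.0023 -0.0317] z 0.0658 [-177.22   -0.23    7.04] [ 0.7  2.5 -1.3] 0.0615
per row [-0.00034 -0.00474  0.00019] x 5
```

Request:
{"fn": "play_rows", "kwargs": {"increments": [{"translation": [-0.0004, -0.0047, 0], "turn": 0.1}, {"translation": [-0.0004, -0.0047, 0], "turn": 0.1}, {"translation": [-0.0004, -0.0047, 0], "turn": 0}, {"translation": [-0.0004, -0.0047, 0], "turn": 0}, {"translation": [-0.0004, -0.0047, 0], "turn": 0}, {"translation": [0, 0, 0.004], "turn": 0}, {"translation": [0, 0, 0.005], "turn": 0}, {"translation": [0, 0, 0.005], "turn": 0}, {"translation": [0, 0, 0], "turn": 0}, {"translation": [0, 0, 0], "turn": 0}]}}

```text
time: 26.4
ee_pos: [0.4658, 0.0118, 0.0514]
ee_rot: [-3.095, -0.002, 0.118]
wrist_force: [0.5, 0.8, -2.5]
grip_width: 0.0617
```

```bash
python3 - <<'E'
from bench import robot
import cv2,pickle
from plan import *
go(-.008,.022,5)
c=robot.capture("wrist");pickle.dump(c,open("w15.pkl","wb"))
cv2.imwrite("pics/w15a.png",cv2.resize(c["image"][125:305,225:410],None,fx=4,fy=4,interpolation=cv2.INTER_CUBIC)[:600])
E
```

```text
26.4 rack x,y [-0.0006 -0.0077] z 0.0514 [-1.7733e+02 -1.2000e-01  6.7500e+00] [ 0.5  0.8 -2.5] 0.0617
per row [0.00011 0.00033 0.00588] x 5
```

View pics/w15a.png

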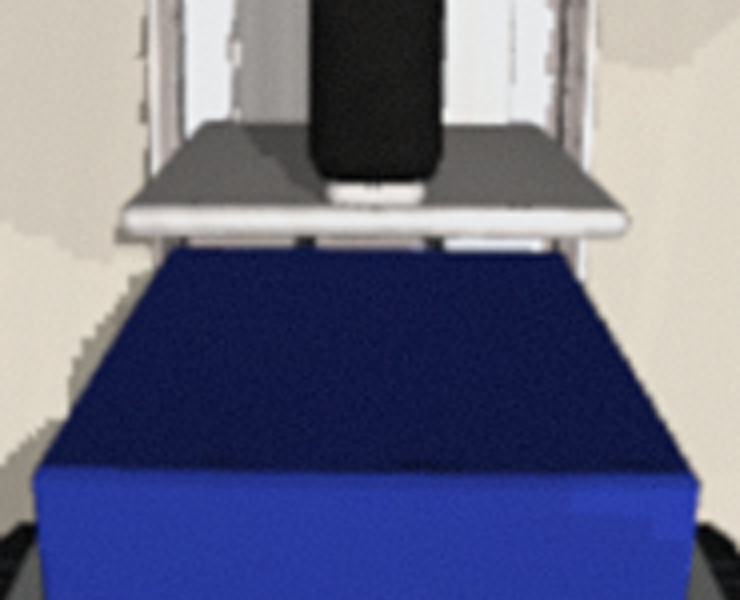

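```bash
python3 - <<'E'
import pickle,numpy as np
from tilt import *
np.set_printoptions(precision=4,suppress=True)
c=pickle.load(open("w15.pkl","rb"));P=lambda x,y:(x/4+225-.4,y/4+125-.4)
T=edge(c,P(35,468),P(697,482));B=edge(c,P(172,250),P(562,251))
a=np.radians(6.8);r=np.array([-np.sin(a),np.cos(a),0]);x=np.array([np.cos(a),np.sin(a),0])
v=T-B;print(np.linalg.norm(v),np.degrees(np.arctan2(v@r,v[2])))
O=np.array([.4655,.0195,0])
for q in(T,B): print("rack y",(q-O)@r,"x",(q-O)@x,"z",q[2])
print("plate",[( onz(c,P(*p),.089,True)-O)@r for p in[(125,235),(628,237)]])
E
```

```text
0.08618858485332848 -0.386995684414796
rack y 0.017017201124588946 x -0.0013236903290861012 z 0.12882753749252696
rack y 0.017599341653957046 x -0.0010556010003776827 z 0.042641335583315856
plate [np.float64(0.03083488283862374), np.float64(0.03055446177306096)]
```

Request:
{"fn": "play_rows", "kwargs": {"increments": [{"translation": [0.0003, 0.0003, 0.004], "turn": 0}, {"translation": [0.0003, 0.0003, 0.005], "turn": 0}, {"translation": [0.0003, 0.0003, 0.005], "turn": 0}, {"translation": [0, 0.0003, 0.005], "turn": 0}, {"translation": [0, 0.0003, 0.005], "turn": 0}, {"translation": [0, 0, 0.004], "turn": 0}, {"translation": [0, 0, 0.002], "turn": 0}, {"translation": [0, 0, 0.002], "turn": 0}, {"translation": [0, 0, 0.002], "turn": 0}, {"translation": [0, 0, 0.001], "turn": 0}]}}

```text
time: 27.7
ee_pos: [0.4672, 0.012, 0.0144]
ee_rot: [-3.095, -0.003, 0.118]
wrist_force: [-3.2, -0.4, 19.6]
grip_width: 0.0616
```

```bash
python3 - <<'E'
from bench import robot
import cv2,pickle
from plan import *
go(-.008,.022,5)
c=robot.capture("wrist");pickle.dump(c,open("w16.pkl","wb"))
cv2.imwrite("pics/w16a.png",cv2.resize(c["image"][125:275,225:410],None,fx=4,fy=4,interpolation=cv2.INTER_CUBIC)[:600])
im=robot.capture('scene')['image']
cv2.imwrite('pics/s16.png',cv2.resize(im[130:250,350:470],None,fx=5,fy=5,interpolation=cv2.INTER_CUBIC))
E
```

```text
27.7 rack x,y [ 0.0008 -0.0077] z 0.0144 [-1.7734e+02 -1.6000e-01  6.7400e+00] [-3.2 -0.4 19.6] 0.0616
per row [-0.00015 -0.      -0.00152] x 5
```

View pics/w16a.png

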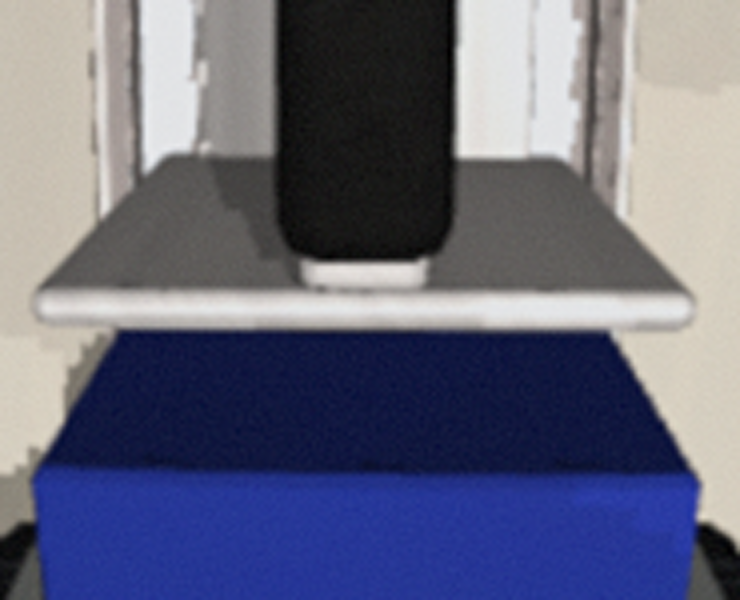

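View pics/s16.png

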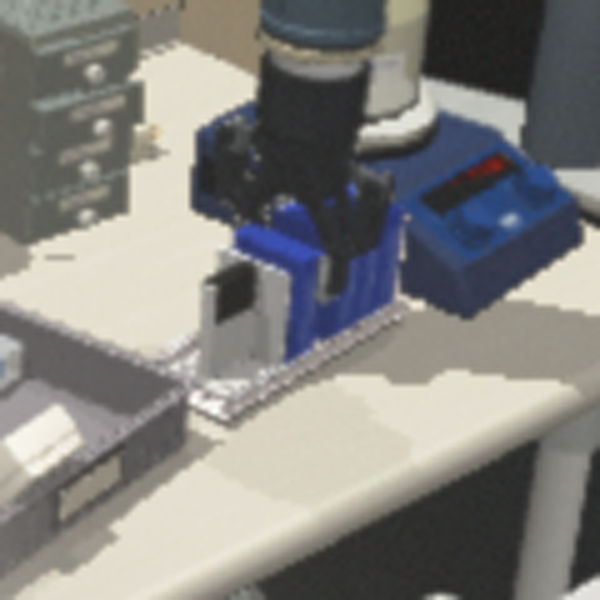

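```bash
python3 - <<'E'
import pickle,numpy as np
from tilt import *
c=pickle.load(open("w16.pkl","rb"));P=lambda x,y:(x/4+225-.4,y/4+125-.4)
T=edge(c,P(33,470),P(698,482));print(T)
E
```

```text
[0.4634237  0.03659054 0.09234429]
```

The carton's top edge reads z = 0.092 (expected 0.094), with 20 N of floor reaction, so it is standing on the rack floor. I release and retreat.

Request:
{"fn": "play_rows", "kwargs": {"increments": [{"translation": [0, 0, -0.0005], "turn": 0}, {"translation": [0, 0, 0], "turn": 0}, {"translation": [0, 0, 0], "turn": 0}, {"translation": [0, 0, 0], "turn": 0}, {"translation": [0, 0, -0.01], "turn": 0}, {"translation": [0, 0, -0.015], "turn": 0}, {"translation": [0, 0, -0.02], "turn": 0}, {"translation": [0, 0, -0.02], "turn": 0}, {"translation": [0, 0, -0.02], "turn": 0}, {"translation": [0, 0, -0.01], "turn": 0}], "grip": 0.08}}

```text
time: 29.05
ee_pos: [0.4672, 0.0076, 0.1154]
ee_rot: [-3.095, -0.003, 0.118]
wrist_force: [0.1, -0.2, 0.3]
grip_width: 0.0785
```

```bash
python3 - <<'E'
from bench import robot
import cv2,pickle
from plan import *
go(.0615,.09,5)
c=robot.capture("wrist");pickle.dump(c,open("w17.pkl","wb"))
cv2.imwrite("pics/w17.png",c["image"])
im=robot.capture('scene')['image']
cv2.imwrite('pics/s17.png',cv2.resize(im[130:250,350:470],None,fx=5,fy=5,interpolation=cv2.INTER_CUBIC))
E
```

```text
29.05 rack x,y [ 0.0003 -0.012 ] z 0.1154 [-177.34   -0.18    6.78] [ 0.1 -0.2  0.3] 0.0785
per row [-7.000e-05 -1.444e-02  5.760e-03] x 5
```

View pics/w17.png

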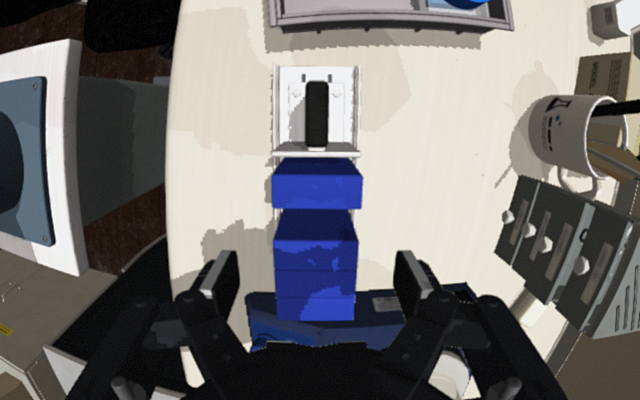

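View pics/s17.png

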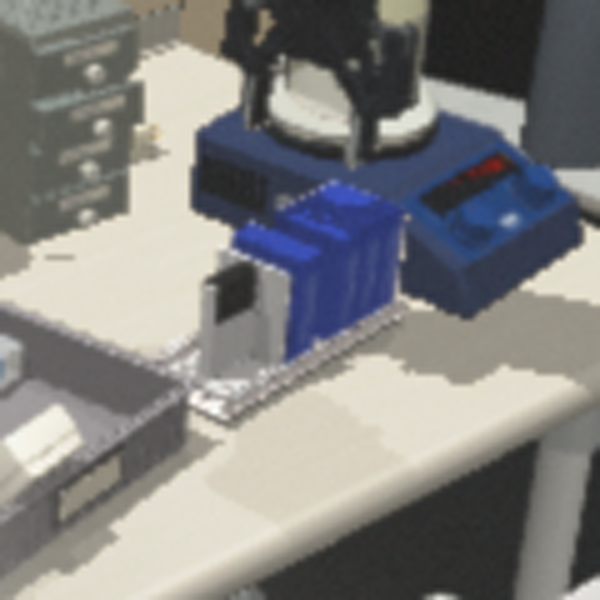

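The new carton stands upright between the filed row and the plate, with a gap to the row: wrist view at (272-362, 158-208). I go back to the plate's grip.

Request:
{"fn": "play_rows", "kwargs": {"increments": [{"translation": [0, -0.0145, 0], "turn": 0}, {"translation": [0, -0.0145, 0], "turn": 0}, {"translation": [0, -0.0145, 0], "turn": 0}, {"translation": [0, -0.0145, 0], "turn": 0}, {"translation": [0, -0.0135, 0], "turn": 0}, {"translation": [0, 0, 0.013], "turn": 0}, {"translation": [0, 0, 0.016], "turn": 0}, {"translation": [0, 0, 0.016], "turn": 0}, {"translation": [0, 0, 0.016], "turn": 0}, {"translation": [0, 0, 0.012], "turn": 0}]}}

```text
time: 30.4
ee_pos: [0.4562, 0.0875, 0.0392]
ee_rot: [-3.095, -0.0, 0.12]
wrist_force: [0.9, 0.1, 0.2]
grip_width: 0.0784
```

```bash
python3 - <<'E'
from bench import robot
from plan import *
go(.0615,.037,1)
E
```

```text
30.4 rack x,y [-0.0012  0.0686] z 0.0392 [-1.7734e+02 -1.0000e-02  6.8700e+00] [0.9 0.1 0.2] 0.0784
per row [0.00115 0.00722 0.00191] x 1
```

Request:
{"fn": "play_rows", "kwargs": {"increments": [{"translation": [0.0012, 0.004, 0.003], "turn": 0}, {"translation": [0, 0, 0], "turn": 0}, {"translation": [0, 0, 0], "turn": 0}, {"translation": [0, 0, 0], "turn": 0}, {"translation": [0, 0, 0], "turn": 0}, {"translation": [0, 0, 0], "turn": 0}, {"translation": [0, 0, 0], "turn": 0}, {"translation": [0, 0, 0], "turn": 0}, {"translation": [0, 0, 0], "turn": 0}, {"translation": [0, 0, 0], "turn": 0}], "grip": 1, "force": 30}}

```text
time: 31.65
ee_pos: [0.4587, 0.0832, 0.0355]
ee_rot: [-3.095, -0.001, 0.118]
wrist_force: [2.2, 0.8, -6.5]
grip_width: 0.0151
```

Request:
{"fn": "play_rows", "kwargs": {"increments": [{"translation": [0, 0.005, -0.0003], "turn": 0}, {"translation": [0, 0.005, -0.0003], "turn": 0}, {"translation": [0, 0.005, -0.0003], "turn": 0}, {"translation": [0, 0.005, -0.0003], "turn": 0}, {"translation": [0, 0.004, -0.0003], "turn": 0}, {"translation": [0, 0.003, 0], "turn": 0}, {"translation": [0, 0, 0], "turn": 0}, {"translation": [0, 0, 0], "turn": 0}, {"translation": [0, 0, 0], "turn": 0}, {"translation": [0, 0, 0], "turn": 0}]}}

```text
time: 32.9
ee_pos: [0.4618, 0.0555, 0.0355]
ee_rot: [-3.093, -0.0, 0.118]
wrist_force: [1.0, 2.9, -7.9]
grip_width: 0.0154
```

```bash
python3 - <<'E'
from bench import robot
import cv2,pickle
from plan import *
go(.0615,.037,1)
c=robot.capture("wrist")
cv2.imwrite("pics/w18.png",c["image"])
im=robot.capture('scene')['image']
cv2.imwrite('pics/s18.png',cv2.resize(im[130:250,350:470],None,fx=5,fy=5,interpolation=cv2.INTER_CUBIC))
E
```

```text
32.9 rack x,y [0.0005 0.0362] z 0.0355 [-1.7723e+02 -1.0000e-02  6.7900e+00] [ 1.   2.9 -7.9] 0.0154
per row [-0.00054 -0.02537 -0.00029] x 1
```

View pics/w18.png

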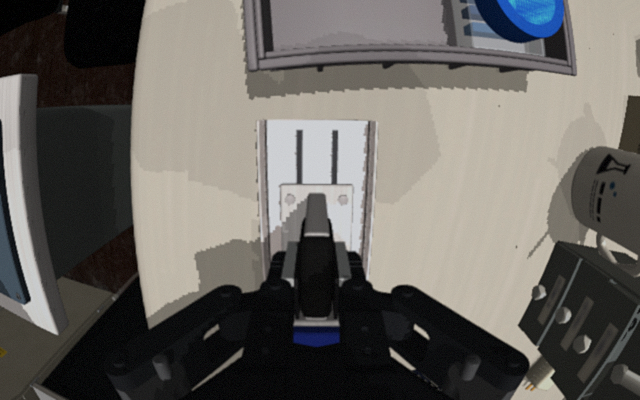

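View pics/s18.png

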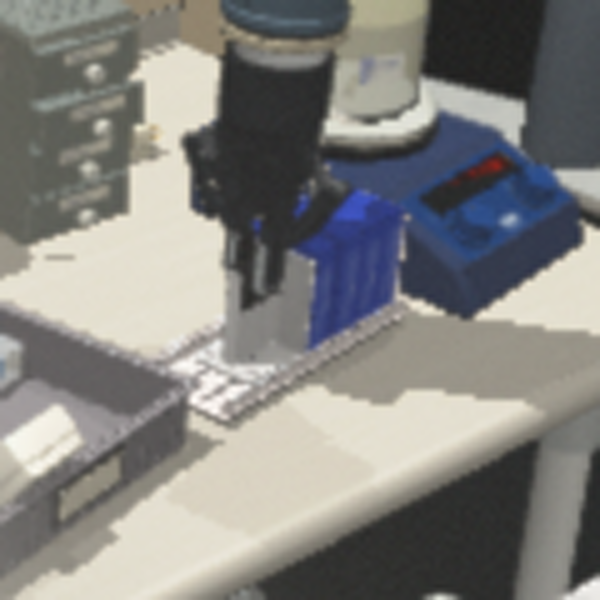

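28 mm moved, about 8 mm to go, and 2.9 N so far, which is plain slide friction. I continue in small steps, watching the force.

Request:
{"fn": "play_rows", "kwargs": {"increments": [{"translation": [0, 0.002, 0], "turn": 0}, {"translation": [0, 0.002, 0], "turn": 0}, {"translation": [0, 0.002, 0], "turn": 0}, {"translation": [0, 0.002, 0], "turn": 0}, {"translation": [0, 0.002, 0], "turn": 0}, {"translation": [0, 0.002, 0], "turn": 0}, {"translation": [0, 0.002, 0], "turn": 0}, {"translation": [0, 0.002, 0], "turn": 0}, {"translation": [0, 0.001, 0], "turn": 0}, {"translation": [0, 0.001, 0], "turn": 0}]}}

```text
time: 34.25
ee_pos: [0.4625, 0.0487, 0.0356]
ee_rot: [-3.08, -0.002, 0.127]
wrist_force: [1.0, 7.5, -7.3]
grip_width: 0.0157
```

Request:
{"fn": "play_rows", "kwargs": {"increments": [{"translation": [0, 0.002, 0], "turn": 0.2}, {"translation": [0, 0.002, 0], "turn": 0.1}, {"translation": [0, 0.002, 0], "turn": 0}, {"translation": [0, 0.002, 0], "turn": 0}, {"translation": [0, 0.002, 0], "turn": 0}, {"translation": [0, 0.002, 0], "turn": 0}, {"translation": [0, 0.002, 0], "turn": 0}, {"translation": [0, 0.002, 0], "turn": 0}, {"translation": [0, 0.002, 0], "turn": 0}, {"translation": [0, 0.002, 0], "turn": 0}]}}

```text
time: 35.5
ee_pos: [0.4625, 0.0496, 0.0356]
ee_rot: [-3.058, -0.005, 0.139]
wrist_force: [-0.2, 13.2, -5.7]
grip_width: 0.015
```

```bash
python3 - <<'E'
from bench import robot
import cv2,pickle
from plan import *
go(.0615,.037,1)
c=robot.capture("wrist");pickle.dump(c,open("w19.pkl","wb"))
cv2.imwrite("pics/w19.png",c["image"])
im=robot.capture('scene')['image']
cv2.imwrite('pics/s19.png',cv2.resize(im[130:250,350:470],None,fx=5,fy=5,interpolation=cv2.INTER_CUBIC))
E
```

```text
35.5 rack x,y [0.0006 0.0302] z 0.0356 [-175.19   -0.27    7.96] [-0.2 13.2 -5.7] 0.015
per row [ 3.000e-05 -3.131e-02  1.260e-03] x 1
```

View pics/w19.png

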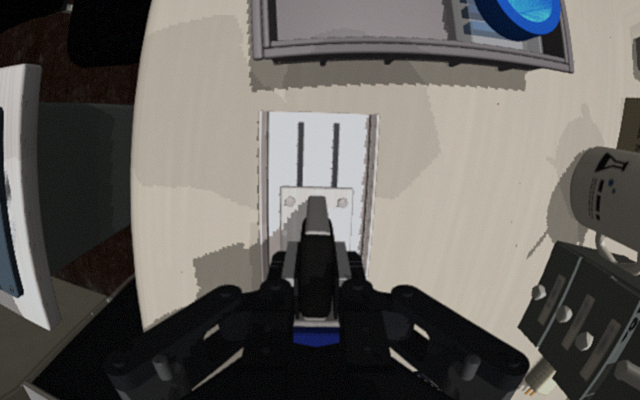

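View pics/s19.png

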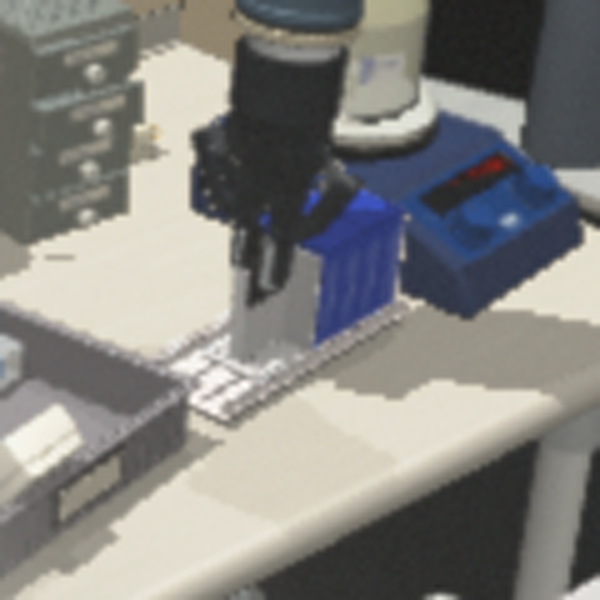

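Resistance rose to 13 N with no further travel. The pads have moved about 36 mm, close to the 36.5 mm expected, so the row is met. I release, retreat and check.

Request:
{"fn": "play_rows", "kwargs": {"increments": [{"translation": [0, 0, 0], "turn": 0}, {"translation": [0, 0, 0], "turn": 0}, {"translation": [0, 0, 0], "turn": 0}, {"translation": [0, 0, 0], "turn": 0}, {"translation": [0, 0, 0], "turn": 0}, {"translation": [0, -0.001, -0.01], "turn": 0}, {"translation": [0, -0.0015, -0.02], "turn": 0}, {"translation": [0, -0.003, -0.03], "turn": 0}, {"translation": [0, -0.003, -0.03], "turn": 0}, {"translation": [0, -0.003, -0.02], "turn": 0}], "grip": 0}}

```text
time: 36.85
ee_pos: [0.4603, 0.0501, 0.1514]
ee_rot: [-3.06, -0.002, 0.14]
wrist_force: [-0.2, -0.1, 0.3]
grip_width: 0.085
```

```bash
python3 - <<'E'
from bench import robot
import cv2,pickle
from plan import *
go(.0615,.037,1)
c=robot.capture("wrist");pickle.dump(c,open("w20.pkl","wb"))
cv2.imwrite("pics/w20.png",c["image"])
im=robot.capture('scene')['image']
cv2.imwrite('pics/s20.png',cv2.resize(im[150:240,380:460],None,fx=6.5,fy=6.5,interpolation=cv2.INTER_CUBIC))
E
```

```text
36.85 rack x,y [-0.0015  0.031 ] z 0.1514 [-1.7533e+02 -1.1000e-01  8.0100e+00] [-0.2 -0.1  0.3] 0.085
per row [ 0.00194 -0.02103  0.11651] x 1
```

View pics/w20.png

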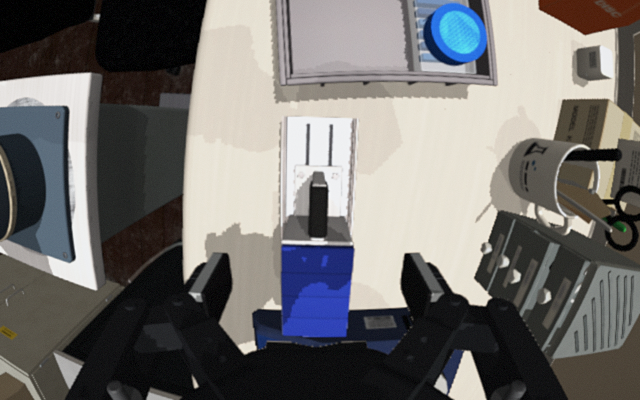

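View pics/s20.png

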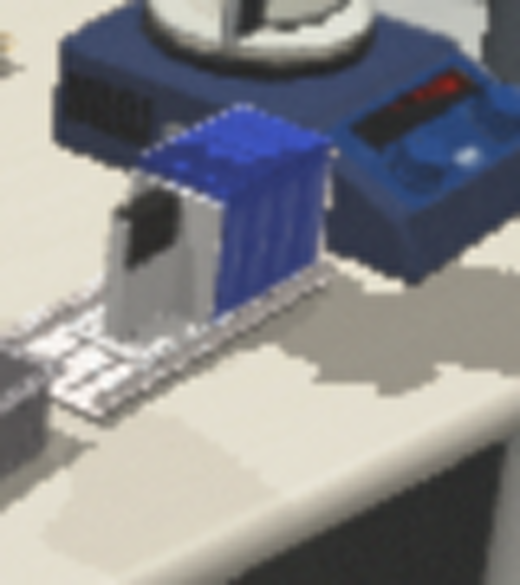

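```bash
python3 - <<'E'
import cv2,pickle
c=pickle.load(open("w20.pkl","rb"))
cv2.imwrite("pics/w20a.png",cv2.resize(c["image"][220:345,265:365],None,fx=4.8,fy=4.8,interpolation=cv2.INTER_CUBIC))
E
```

```text
(no output)
```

View pics/w20a.png

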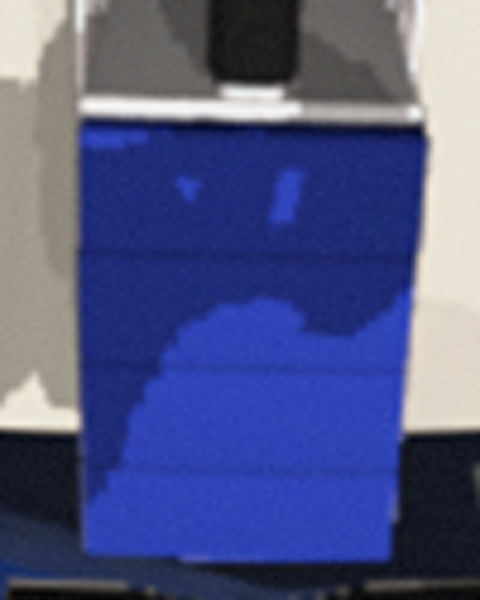

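```bash
python3 - <<'E'
import pickle,numpy as np
from h import *
c=pickle.load(open("w20.pkl","rb"));P=lambda x,y:(x/4.8+265-.4,y/4.8+220-.4)
a=np.radians(6.8);r=np.array([-np.sin(a),np.cos(a),0]);x=np.array([np.cos(a),np.sin(a),0]);O=np.array([.4655,.0195,0])
ry=lambda p,z:round(float((onz(c,P(*p),z,True)-O)@r),4)
print("plate face",ry((250,117),.089))
for n,yy in(("c4 front",130),("c4/3",254),("3/2",368),("2/1",468),("1 back",556)): print(n,ry((250,yy),.094))
for p in [(80,130),(424,130),(85,552),(392,556)]: print("x",(onz(c,P(*p),.094,True)-O)@x)
E
```

```text
plate face -0.0041
c4 front -0.0045
c4/3 -0.029
3/2 -0.0535
2/1 -0.077
1 back -0.0996
x -0.030634070275758443
x 0.029774958631094223
x -0.03207419471477
x 0.030114850760655017
```

```bash
python3 - <<'E'
from bench import robot
import cv2
im=robot.capture('scene')['image']
cv2.imwrite('pics/s21.png',cv2.resize(im[150:250,285:445],None,fx=5,fy=5,interpolation=cv2.INTER_CUBIC))
o=robot.observe();print(o["time"],o["wrist_force"],abs(o["joint_velocities"]).max())
E
```

```text
37.0 [ 0.21438715 -0.12629125 -0.0910013 ] 0.02898598917025536
```

View pics/s21.png

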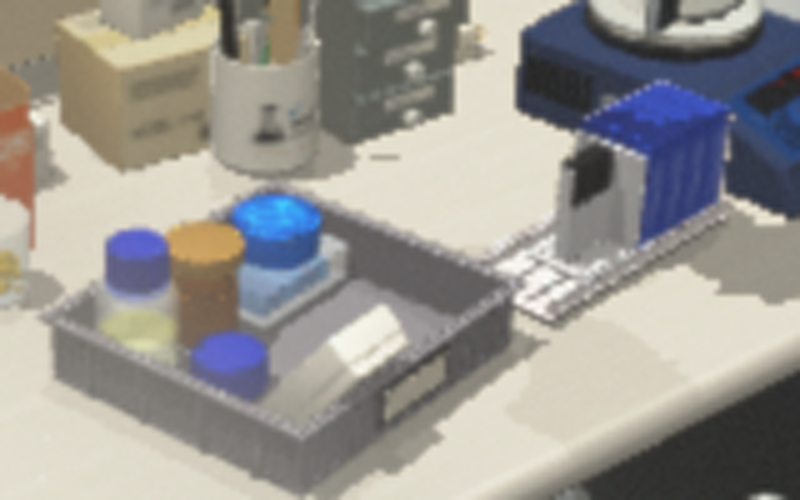

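The bottle (138,290), jar (205,280), tape and case (275,240), cap (230,360) and white box (350,350) are all still in the bin. The four cartons stand tight against the plate at (640,170). I hand the job in.

```bash
python3 -c "
from bench import robot
print(robot.sign_off())"
```

```text
the job is handed in; nothing more can be done
None
```

The blue carton is filed in the rack and the job is handed in at 37 s of the 61 allowed; no verdict was reported.

**What I did:** I slid the plate back about 49 mm and lifted the carton out of the bin across its 62 mm. I stood it upright by pushing its lower end against the filed row, set it on the rack floor and released it. I then slid the plate up until the wrist force reached 13 N with no further travel, let go and retreated.

**Last checks:**
- **Row:** in the last wrist image the carton edges lie at rack y = -4.5, -29, -53.5, -77 and -99.6 mm, so the row is 24 mm per carton with no gaps.
- **Plate:** its face is at -4.1 mm, which is a travel of about 24 mm.
- **Centring and contact:** the row is centred within about 1 mm between the lips, and the gripper is clear with about 0 N at the wrist.
- **Bin:** the scene image shows the white box, bottle, jar, case, tape and cap still in it, with the bottle and jar upright.

**What disagreed:**
- **Finger ends:** they lie about 38 mm (shut) to 50 mm (open) above the reported TCP, not at it. The first pinch of the plate's grip therefore closed on nothing, and I corrected for this afterwards.
- **Tool tilt:** the tool built up a tilt of about 5° during the pushes, which the moves could not correct.

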